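# Lock the plaster models in their clevis docks and park the handpieces

## Task

Get the denture bench ready for finishing: slide each plaster model into the dock of its own colour until its carrier is right up against the clevis, and lock it there by pushing a lock pin from the rack down through the clevis and the model's tongue until the collar is fully home. Also lay the two handpieces side by side in their cradle, each level in both of its forks and centred. Leave everything else on the bench where it stands.

Things in the scene. Friction and masses are not known exactly. Their poses are not given: they have to be found in the camera images.
- model_red: plaster model on red carrier (may be absent), 0.18-0.35 kg. Carrier 60 x 64 x 16 mm (x, y, z); plaster block 46 x 46 mm on it, z 16 to 46, tooth arch on top to z 57. Steel tongue 40 long, 30 wide, 10 thick, flush with the underside, from x = 30 to 70, with a vertical 16 mm eye at x = 48. Origin: centre of carrier underside; x along the tongue, z up. Grip the plaster across y
- model_red_eye (a point): centre of the eye hole in the red model's tongue, at half the tongue's thickness (5 mm above the underside)
- dock_red: fixed clevis dock, red top jaw. Deck 70 mm wide, top at z 20, from x = -115. Clevis x = -18 to 24: slot 33 wide over the deck between dark cheeks, top jaw z 33 to 45. Vertical 14 mm hole through jaw and deck on the origin's axis. Tongue slides on the deck along +x; carrier front against the clevis puts the eye under the hole. Origin: underside, on the hole axis; x into the slot
- model_yellow: plaster model on yellow carrier (may be absent), 0.18-0.35 kg. Carrier 60 x 64 x 16 mm (x, y, z); plaster block 46 x 46 mm on it, z 16 to 46, tooth arch on top to z 57. Steel tongue 40 long, 30 wide, 10 thick, flush with the underside, from x = 30 to 70, with a vertical 16 mm eye at x = 48. Origin: centre of carrier underside; x along the tongue, z up. Grip the plaster across y
- model_yellow_eye (a point): centre of the eye hole in the yellow model's tongue, at half the tongue's thickness (5 mm above the underside)
- dock_yellow: fixed clevis dock, yellow top jaw. Deck 70 mm wide, top at z 20, from x = -115. Clevis x = -18 to 24: slot 33 wide over the deck between dark cheeks, top jaw z 33 to 45. Vertical 14 mm hole through jaw and deck on the origin's axis. Tongue slides on the deck along +x; carrier front against the clevis puts the eye under the hole. Origin: underside, on the hole axis; x into the slot
- model_green: plaster model on green carrier (may be absent), 0.18-0.35 kg. Carrier 60 x 64 x 16 mm (x, y, z); plaster block 46 x 46 mm on it, z 16 to 46, tooth arch on top to z 57. Steel tongue 40 long, 30 wide, 10 thick, flush with the underside, from x = 30 to 70, with a vertical 16 mm eye at x = 48. Origin: centre of carrier underside; x along the tongue, z up. Grip the plaster across y
- model_green_eye (a point): centre of the eye hole in the green model's tongue, at half the tongue's thickness (5 mm above the underside)
- dock_green: fixed clevis dock, green top jaw. Deck 70 mm wide, top at z 20, from x = -115. Clevis x = -18 to 24: slot 33 wide over the deck between dark cheeks, top jaw z 33 to 45. Vertical 14 mm hole through jaw and deck on the origin's axis. Tongue slides on the deck along +x; carrier front against the clevis puts the eye under the hole. Origin: underside, on the hole axis; x into the slot
- pin_1: lock pin, all three alike: steel shank 12 mm diameter, 42 mm long with tapered tip, brass collar 26 mm diameter from 42 to 47 mm, black round grip 20 mm diameter from 47 to 85 mm. Stands upright in the pin rack at the start. Origin: the tip; z points up to the grip. Fully home, the collar lies on the top jaw and the tip is 3 mm above the table. Mass 60 g
- pin_2: lock pin, all three alike: steel shank 12 mm diameter, 42 mm long with tapered tip, brass collar 26 mm diameter from 42 to 47 mm, black round grip 20 mm diameter from 47 to 85 mm. Stands upright in the pin rack at the start. Origin: the tip; z points up to the grip. Fully home, the collar lies on the top jaw and the tip is 3 mm above the table. Mass 60 g
- pin_3: lock pin, all three alike: steel shank 12 mm diameter, 42 mm long with tapered tip, brass collar 26 mm diameter from 42 to 47 mm, black round grip 20 mm diameter from 47 to 85 mm. Stands upright in the pin rack at the start. Origin: the tip; z points up to the grip. Fully home, the collar lies on the top jaw and the tip is 3 mm above the table. Mass 60 g
- pin_rack: fixed grey block 150 x 50 x 50 mm with three 15 mm holes at x = -50, 0 and 50 mm holding the pins; pin collars rest on its top, 50 mm above the table. Origin: centre of its underside, x along the row
- handpiece_black: black cordless grinding handpiece, 160 mm long: square body 28 x 28 mm from x = -75 to 60 mm, short steel nose to x = 85 mm. Lies on the table at the start. Origin: underside, near its middle; x along it towards the nose. Mass about 0.18 kg
- handpiece_white: white cordless grinding handpiece, 160 mm long: square body 28 x 28 mm from x = -75 to 60 mm, short steel nose to x = 85 mm. Lies on the table at the start. Origin: underside, near its middle; x along it towards the nose. Mass about 0.18 kg
- cradle: fixed grey twin cradle, base 140 x 144 x 8 mm, two places side by side at y = 42 and -42 mm, each with two forks at x = -40 and 40 mm (12 mm thick along x): fork floors 38 mm above the table, orange prongs to 56 mm, 36 mm apart (y). A handpiece lies in both forks of a place, along x, nose either way, either handpiece in either place. Origin: centre of the underside
- seat_left (a point): middle of the cradle place at y = 42 mm, at fork-floor height (38 mm): where a handpiece's origin belongs
- seat_right (a point): middle of the cradle place at y = -42 mm, at fork-floor height (38 mm): where a handpiece's origin belongs
- study_cast: plain white plaster dental cast, 55 x 55 x 30 mm block with a tooth arch on top, no carrier; bystander, origin at the centre of its underside
- blue_bowl: blue plastic mixing bowl, rim radius 65 mm, 75 mm high; bystander, origin at the centre of its underside
- white_bottle: white bottle, radius 35 mm, 150 mm high; bystander, origin at the centre of its underside
- steel_cup: steel cup, radius 35 mm, 80 mm high; bystander, origin at the centre of its underside
- wax_tin: low round copper tin, radius 18 mm, 20 mm high; bystander, origin at the centre of its underside
- wax_block: pink wax block, 90 x 30 x 14 mm; bystander, origin at the centre of its underside
There are look-alikes about, which are no part of the job. Leave any red look-alike of the cradle alone.

How it is judged:
By the outcome, as a careful person would: the job done as asked, in the order asked, and still so for the second after the job is handed in, with the robot touching nothing.
Of model_red, model_yellow, model_green only 2 to 3 are there at a start; the rules pass over those that are not, and their reading is None.
At some moment in a run one of model_red, model_yellow, model_green, handpiece_black, handpiece_white may be knocked a few centimetres aside while the robot is not near it.
It also fails if it takes over 210 s, if anything falls off the work surface, if the arm or the gripper's body presses on something with over 40 N, if the wrist force passes 120 N, or if a joint passes its speed limit or range.

## Robot

A 6-joint arm with a two-finger parallel gripper is mounted at the origin on the work surface. World frame = base frame: x ahead of the robot, y to its left, z up, the work surface at z = 0. Lengths are in m, angles in degrees, forces in N, time in s.
With the tool pointing down it reaches from about 0.25 to 0.725 m from the base axis. Payload 9.7 kg.
Tool frame: the origin (TCP) lies between the finger pads; the fingertips stand 19 mm ahead of it and the grasp point (between the pads) is the TCP; z points along the fingers, y is the line along which they close (so a half turn about z gives the same grasp; the last joint's range is limited). The gripper opens to 85 mm and grips with 20 to 120 N. Pads are 22 mm wide; open, the fingers measure 114 mm over their backs; the gripper's body (76 mm by 85 mm) begins 54 mm behind the grasp point. The pads swing forward as they close: fully open they stand 13 mm farther back than shut.
Start: joints at [-73.912, 4.979, 10.078, 95.1, 0, 90], TCP at [0.152, -0.528, 0.25] pointing down, gripper open.
Joint ranges: [-179.16, 179.16], [-48.56, 103.87], [-65.8, 70.77], [-126.05, 130.52], [-82.76, 87.17], [-180, 180]. Speed limits (degrees/s): [127.2, 127.2, 147.25, 180, 180, 180].

## Interface

Orientations are given as [roll, pitch, yaw] about the fixed x, y, z axes, in that order (R = Rz(yaw) Ry(pitch) Rx(roll)).
In Python, from workcell import bot gives the robot as it stands. The module is installed in compiled form; this text tells all that it offers.
- The arm moves only by the shell command python3 -m crank 'ROWS' [OPENING] [FORCE]. ROWS is JSON, a list that holds one entry, the list of rows, each a list of 6 numbers: the shift along the world's x, y, z as a fraction of full scale, then the turn, a rotation vector about the world's x, y, z as a fraction of full scale. In form: [[[x, y, z, wx, wy, wz], ...]]. A call has 1 to 20 rows; each row shifts and turns the commanded pose from where the row before left it; what a row does not reach is not made up. Full scale, the value 1, is 20 mm for a shift and 0.12 rad for a turn. A row lasts 1/12 s, in which the tool goes at most 41.7 mm and 7.16 degrees, less where a joint would pass 70% of its speed; a pose out of reach is approached as far as the arm can. A call with a number of a shift or a turn outside -1 to 1 is refused whole. A call with a gripper value outside its range is refused whole. OPENING is the opening, from 0 (shut) to 1 (fully open), set as the call begins (- or left out, the last holds). The fingers move at their own pace and stop on an object; FORCE is the grip in N (left out, the last holds). Time passes only in rows, so rows that do not move let the fingers close. It gives the time, the measured TCP pose, the force, the opening and the grip force at its end, in the units of the state.
- bot.get_obs(): the state, without advancing time (a new reading comes with each control period).
- bot.camera(name): name is "side" or "top" or "wrist"; returns the picture (480x640x3 uint8, red, green, blue); there is no depth.
- bot.camera_model(name): a dict with "vertical_fov" (degrees; the focal length in pixels is half the picture's height over the tangent of half this angle, whatever the lens; pixels are square), "cx", "cy" (the principal point, pixels), "R" (3x3) and "t" (3): a world point X has camera coordinates R X + t. Camera axes: x right, y down, z forward; pixel columns grow to the right and rows downward; lengths in m; the calibration is good to about 2 mm. A picture is of the moment at which its call begins: read the wrist's pose just before it. camera_model takes no time and is no camera call; for the wrist camera it gives the pose at the moment of the call.
- bot.job_done(): hands the job in; it is judged then, once.
The state is a dict: "time": time; "q": joint angles; "qd": joint speeds; "joint_efforts": joint torques, N m; "ee_pos": TCP position; "tcp_rot": TCP orientation; "wrist_force": force on the tool from outside, world axes, zero at the start; "torque": the same for the moment, N m; "opening": finger opening in m; "grasp_force": force on a finger pad.
Only numpy, scipy, OpenCV 4.12 (cv2) and the standard library are available. Lean on these libraries where they do the work, as an engineer would, in place of code of your own. Each camera call takes 0.05 s, during which the arm holds its last target. There are 200 camera calls.

## Working session

There is one attempt and no reset: what is moved stays moved. The work goes in short steps, Python scripts to look and compute and a shell command to move; the robot and the scene stay as the last step left them, time stands still between calls to the robot, and variables do not carry over. Pictures are saved under pics/ and viewed, at most 14 in all, crops included, and the job is handed in when it is done.

```bash
mkdir -p pics; ls
python3 - <<'E'
from workcell import bot
import cv2
for n in ["top","side"]:
    im=bot.camera(n); cv2.imwrite(f"pics/{n}0.png",im[:,:,::-1])
    m=bot.camera_model(n); print(n,m)
print(bot.get_obs())
E
```

```text
pics
top {'vertical_fov': 54.77955689115706, 'cx': 317.5199438466887, 'cy': 237.05280481810382, 'R': array([[-0.02092929, -0.99976011, -0.00645613],
       [-0.9980219 ,  0.02127493, -0.05915801],
       [ 0.05928118,  0.00520522, -0.99822775]]), 't': array([0.08372107, 0.48760841, 1.13949471])}
side {'vertical_fov': 48.652455373825745, 'cx': 332.0273789583157, 'cy': 236.0720083868908, 'R': array([[ 0.96858178, -0.24869005, -0.00160827],
       [-0.13746187, -0.52996594, -0.83680364],
       [ 0.20725241,  0.81073384, -0.54750076]]), 't': array([-0.47259525,  0.13059464,  1.37844231])}
{'time': 0.1, 'q': array([-7.39122286e+01,  5.00967829e+00,  1.00377069e+01,  9.50975182e+01,
        4.84214393e-04,  8.99988991e+01]), 'qd': array([ 0.01569748, -0.013086  ,  0.14191183,  0.07055516, -0.06974865,
        0.02456792]), 'joint_efforts': array([ 2.10987542e-03, -5.21561086e+01,  4.65652585e+01,  1.62193476e-02,
        1.22970528e-04, -1.46832754e-06]), 'ee_pos': array([ 0.15236447, -0.52829414,  0.24962581]), 'tcp_rot': array([-1.79930510e+02, -4.85549208e-04,  1.60888717e+01]), 'wrist_force': array([ 0.71333546,  0.30330125, -0.18549631]), 'torque': array([0.06392333, 0.01538619, 0.05263333]), 'grasp_force': 0.0, 'opening': 0.0855708510710573}
```

View pics/top0.png

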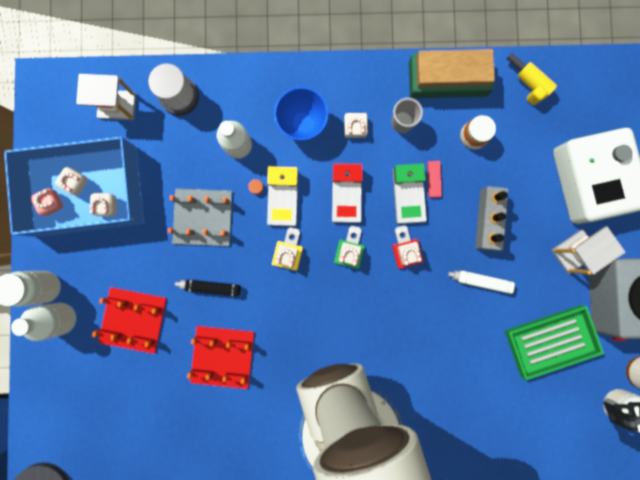

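View pics/side0.png

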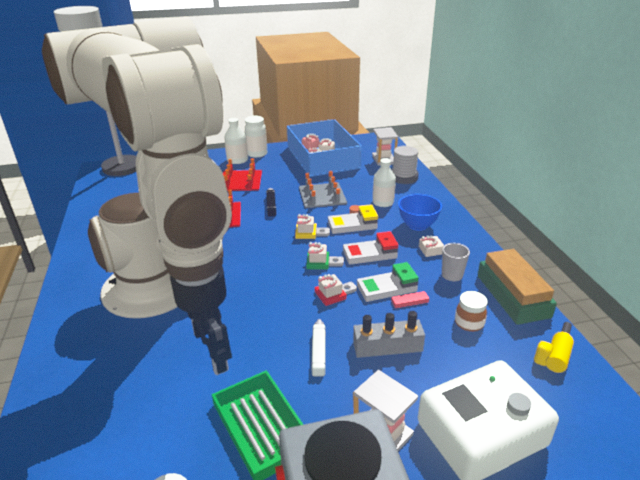

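The top view shows all three models: yellow at (287,250), green at (350,248) and red at (408,250). The docks run yellow, red, green at columns 282, 347 and 410, so red and green are swapped. The rack is at (492,218), the grey cradle at (202,217), the black handpiece at (210,288) and the white one at (483,282).

```bash
cat > h.py <<'E'
import numpy as np, cv2
from workcell import bot
def K(m): 
    f=240/np.tan(np.radians(m["vertical_fov"]/2)); return f
def ray(m,u,v,z):
    f=K(m); d=np.array([(u-m["cx"])/f,(v-m["cy"])/f,1.]); R=m["R"]
    c=-R.T@m["t"]; w=R.T@d; return c+w*(z-c[2])/w[2]
def proj(m,X):
    c=m["R"]@np.array(X)+m["t"]; f=K(m); return np.array([m["cx"]+f*c[0]/c[2], m["cy"]+f*c[1]/c[2]])
def shot(name,fn):
    m=bot.camera_model(name); im=bot.camera(name)[:,:,::-1].copy(); cv2.imwrite(f"pics/{fn}.png",im); np.save(f"pics/{fn}.npy",m,allow_pickle=True); return m,im
def mod(fn): return np.load(f"pics/{fn}.npy",allow_pickle=True).item()
E
python3 - <<'E'
from h import *
m=bot.camera_model("top")
for n,u,v,z in [("ymodel",287,250,.05),("yeye",293,236,.01),("gmodel",350,248,.05),("rmodel",408,250,.05),("ydock",282,176,.045),("rdock",347,173,.045),("gdock",410,173,.045),("pinA",500,197,.085),("pinB",497,217,.085),("pinC",494,237,.085),("cradle",202,217,.038),("black",210,288,.028),("white",483,282,.028)]:
    print(n,ray(m,u,v,z).round(3))
print(bot.camera_model("wrist"))
im=cv2.imread("pics/top0.png")[150:310,160:520]; cv2.imwrite("pics/c0.png",cv2.resize(im,None,fx=2.2,fy=2.2,interpolation=cv2.INTER_CUBIC))
E
```

```text
ymodel [0.457 0.147 0.05 ]
yeye [0.493 0.135 0.01 ]
gmodel [ 0.459 -0.005  0.05 ]
rmodel [ 0.451 -0.144  0.05 ]
ydock [0.639 0.157 0.045]
rdock [ 0.643 -0.002  0.045]
gdock [ 0.639 -0.156  0.045]
pinA [ 0.57  -0.357  0.085]
pinB [ 0.523 -0.348  0.085]
pinC [ 0.476 -0.339  0.085]
cradle [0.543 0.355 0.038]
black [0.369 0.339 0.028]
white [ 0.37  -0.329  0.028]
{'vertical_fov': 65.6010242129793, 'cx': 323.136502624959, 'cy': 245.46367288414206, 'R': array([[ 2.77243873e-01, -9.60799468e-01, -4.66247890e-04],
       [-9.26065877e-01, -2.67350545e-01,  2.66318752e-01],
       [-2.56003567e-01, -7.34034662e-02, -9.63884902e-01]]), 't': array([-0.54996006, -0.03527138,  0.37745566])}
```

View pics/c0.png

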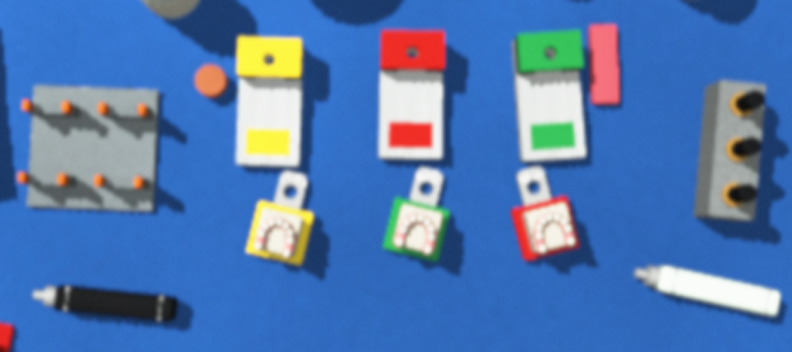

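The crop shows each model with its tongue away from the robot, and each dock hole in its coloured jaw. The cradle's forks run along world y, so the handpieces must lie along world x. Next I look closer with the wrist camera.

```bash
python3 -m crank '[[[0.967,0.994,0.139,0,0,-0.13],[0.967,0.994,0.139,0,0,-0.13],[0.967,0.994,0.139,0,0,-0.13],[0.967,0.994,0.139,0,0,-0.13],[0.967,0.994,0.139,0,0,-0.13],[0.967,0.994,0.139,0,0,-0.13],[0.967,0.994,0.139,0,0,-0.13],[0.967,0.994,0.139,0,0,-0.13],[0.967,0.994,0.139,0,0,-0.13],[0.967,0.994,0.139,0,0,-0.13],[0.967,0.994,0.139,0,0,-0.13],[0.967,0.994,0.139,0,0,-0.13],[0.967,0.994,0.139,0,0,-0.13],[0.967,0.994,0.139,0,0,-0.13],[0.967,0.994,0.139,0,0,-0.13],[0.967,0.994,0.139,0,0,-0.13],[0.967,0.994,0.139,0,0,-0.13],[0.967,0.994,0.139,0,0,-0.13],[0,0,0,0,0,0],[0,0,0,0,0,0]]]'
python3 - <<'E'
from h import *
m,im=shot("wrist","w1")
cv2.imwrite("pics/w1b.png",cv2.resize(im,(800,600),interpolation=cv2.INTER_CUBIC))
E
```

```text
time: 1.77
ee_pos: [0.5011, -0.1697, 0.2997]
tcp_rot: [-180.0, 0.1, 0.1]
wrist_force: [0.9, -0.3, 0.5]
opening: 0.0856
grasp_force: 0.0
```

View pics/w1b.png

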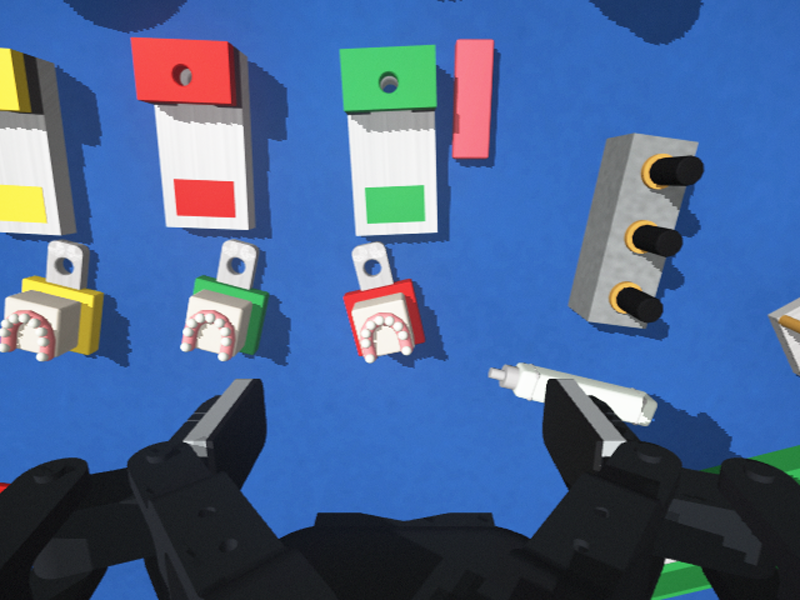

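The wrist view (800×600 display) shows the dock holes at (182,75) red and (388,82) green. The eyes are at (67,266) yellow, (236,265) green and (372,267) red, and the pins are at about (690,171), (671,241) and (651,304). Next I segment these to get positions.

```bash
cat >> h.py <<'E'
COL={"red":[((0,150,90),(6,255,255)),((174,150,90),(180,255,255))],"yellow":[((24,150,120),(33,255,255))],"green":[((50,120,70),(80,255,255))]}
def mask(im,c):
    h=cv2.cvtColor(im,cv2.COLOR_BGR2HSV); return sum(cv2.inRange(h,*r) for r in COL[c]).astype(np.uint8)
def holes(mk,lo=8,hi=400):
    cs,hi_=cv2.findContours(mk,cv2.RETR_CCOMP,cv2.CHAIN_APPROX_NONE); out=[]
    for c,h in zip(cs,hi_[0]):
        if h[3]>=0 and lo<cv2.contourArea(c)<hi: 
            (u,v),(a,b),_=cv2.fitEllipse(c) if len(c)>5 else cv2.minAreaRect(c); out.append((u,v,a,b))
    return out
def dockhole(m,im,c):
    return [(np.round(o,1),ray(m,o[0],o[1],.045).round(4)) for o in holes(mask(im,c))]
def eyes(m,im,z=.010):
    h=cv2.cvtColor(im,cv2.COLOR_BGR2HSV); mk=((h[...,1]<70)&(h[...,2]>120)).astype(np.uint8)*255
    return [(np.round(o,1),ray(m,o[0],o[1],z).round(4)) for o in holes(mk) if min(o[2:])>6]
E
python3 - <<'E'
from h import *
m=mod("w1"); im=cv2.imread("pics/w1.png")
for c in COL: print(c,*dockhole(m,im,c),sep="\n ")
print("eyes",*eyes(m,im),sep="\n ")
s=lambda u,v,z: ray(m,u/1.25,v/1.25,z).round(4)
print("green dock jaw",[s(u,v,.045) for u,v in [(340,48),(436,45),(438,109),(342,111)]],"deck",[s(u,v,.02) for u,v in [(355,235),(437,233)]])
print("red dock deck",[s(u,v,.02) for u,v in [(166,227),(156,118)]])
print("pins top",[s(u,v,.093) for u,v in [(690,171),(671,241),(651,304)]])
print("rack top",[s(u,v,.05) for u,v in [(630,134),(697,142),(570,303)]])
print("green model carrier",[s(u,v,.016) for u,v in [(201,276),(266,292),(254,354)]])
print("red model carrier",[s(u,v,.016) for u,v in [(345,294),(411,281),(423,343)]])
print("white",[s(u,v,.028) for u,v in [(526,363),(655,396)]], s(497,374,.014))
E
```

```text
red
 (array([148. ,  61.3,  11.4,  14.9]), array([ 0.6398, -0.0078,  0.045 ]))
yellow
green
 (array([310.9,  66.8,  15.2,  15.9]), array([ 0.6355, -0.1585,  0.045 ]))
eyes
 (array([325.1, 272.2,   9.5,  13.4]), array([ 0.4209, -0.1728,  0.01  ]))
 (array([314.2, 257.2,  11. ,  26.7]), array([ 0.4392, -0.16  ,  0.01  ]))
 (array([297.5, 213.6,  13.3,  14.9]), array([ 0.4905, -0.1415,  0.01  ]))
 (array([ 51.1, 212.3,  13. ,  16.7]), array([0.4914, 0.135 , 0.01  ]))
 (array([188.6, 212.3,  13.4,  15.8]), array([ 0.4917, -0.0193,  0.01  ]))
 (array([477.5, 211.9,   6.1,   6.8]), array([ 0.493 , -0.3437,  0.01  ]))
 (array([478.6, 202.9,   7.1,  11.4]), array([ 0.5032, -0.3437,  0.01  ]))
 (array([480.7, 187.5,   9. ,  14. ]), array([ 0.5203, -0.3441,  0.01  ]))
green dock jaw [array([ 0.6591, -0.1232,  0.045 ]), array([ 0.6613, -0.1932,  0.045 ]), array([ 0.618 , -0.1956,  0.045 ]), array([ 0.6164, -0.1232,  0.045 ])] deck [array([ 0.5203, -0.1281,  0.02  ]), array([ 0.5222, -0.1987,  0.02  ])]
red dock deck [array([0.5268, 0.0337, 0.02  ]), array([0.6139, 0.0301, 0.02  ])]
pins top [array([ 0.5729, -0.3648,  0.093 ]), array([ 0.5253, -0.3593,  0.093 ]), array([ 0.4791, -0.3518,  0.093 ])]
rack top [array([ 0.6002, -0.3405,  0.05  ]), array([ 0.5946, -0.392 ,  0.05  ]), array([ 0.4682, -0.3081,  0.05  ])]
green model carrier [array([0.4832, 0.0104, 0.016 ]), array([ 0.4687, -0.0464,  0.016 ]), array([ 0.4091, -0.0306,  0.016 ])]
red model carrier [array([ 0.467 , -0.1173,  0.016 ]), array([ 0.4791, -0.1767,  0.016 ]), array([ 0.4204, -0.1882,  0.016 ])]
white [array([ 0.4056, -0.2817,  0.028 ]), array([ 0.3729, -0.4041,  0.028 ])] [ 0.3886 -0.259   0.014 ]
```

```bash
python3 -m crank '[[[-0.36,0.11,-0.81,0,0,0.205],[-0.36,0.11,-0.81,0,0,0.205],[-0.36,0.11,-0.81,0,0,0.205],[-0.36,0.11,-0.81,0,0,0.205],[-0.36,0.11,-0.81,0,0,0.205],[-0.36,0.11,-0.81,0,0,0.205],[-0.36,0.11,-0.81,0,0,0.205],[-0.36,0.11,-0.81,0,0,0.205],[0,0,0,0,0,0],[0,0,0,0,0,0]]]'
python3 - <<'E'
from h import *
m,im=shot("wrist","w2")
cv2.imwrite("pics/w2b.png",cv2.resize(im,(800,600),interpolation=cv2.INTER_CUBIC))
for c in COL: print(c,*dockhole(m,im,c),sep="\n ")
print("eyes",*eyes(m,im),sep="\n ")
E
```

```text
time: 2.65
ee_pos: [0.4421, -0.1535, 0.1707]
tcp_rot: [-180.0, 0.0, 11.2]
wrist_force: [0.1, 1.2, 0.9]
opening: 0.0853
grasp_force: 0.0
red
 (array([459.6,   7.9,   3.6,   4.8]), array([ 0.5981, -0.2051,  0.045 ]))Traceback (most recent call last):
  File "<stdin>", line 4, in <module>
  File "h.py", line 23, in dockhole
    return [(np.round(o,1),ray(m,o[0],o[1],.045).round(4)) for o in holes(mask(im,c))]
                                                                    ~~~~~^^^^^^^^^^^^
  File "h.py", line 18, in holes
    for c,h in zip(cs,hi_[0]):
                      ~~~^^^
TypeError: 'NoneType' object is not subscriptable
```

View pics/w2b.png

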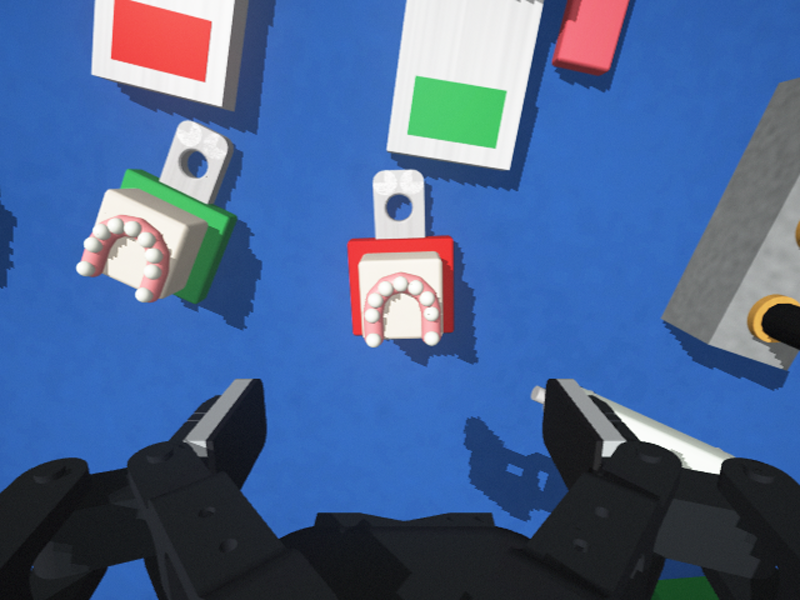

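The red model is straight below the gripper: eye at (399,207), carrier front corners at (348,240) and (453,237).

```bash
cat >> h.py <<'E'
def tool(o=None):
    o=o or bot.get_obs(); p=o["ee_pos"]; y=np.radians(o["tcp_rot"][2]); return p,y
def loc(X,p,y):  # world xy -> tool-yaw frame, mm (x fwd, y left)
    d=np.array(X)[:2]-p[:2]; return (np.array([[np.cos(y),np.sin(y)],[-np.sin(y),np.cos(y)]])@d*1000).round(1)
def pts(fn,L,s=1.25):
    m=mod(fn); p,y=tool()
    for n,u,v,z in L:
        X=ray(m,u/s,v/s,z); print(n,X.round(4),"loc",loc(X,p,y))
E
python3 - <<'E'
from h import *
pts("w2",[("eye",399,207,.01),("cfl",348,240,.016),("cfr",453,237,.016),("tl",375,238,.01),("tr",425,237,.01),("bl",352,333,.016),("br",453,331,.016),("pfl",360,255,.046),("pfr",442,254,.046)])
E
```

```text
eye [ 0.4906 -0.1414  0.01  ] loc [49.2  2.8]
cfl [ 0.4661 -0.1152  0.016 ] loc [30.3 33.2]
cfr [ 0.48   -0.1762  0.016 ] loc [ 32.1 -29.3]
tl [ 0.4696 -0.1306  0.01  ] loc [30.8 17.4]
tr [ 0.4761 -0.1603  0.01  ] loc [ 31.4 -13. ]
bl [ 0.409  -0.1272  0.016 ] loc [-28.1  32.5]
br [ 0.4226 -0.1892  0.016 ] loc [-26.8 -31. ]
pfl [ 0.4639 -0.1256  0.046 ] loc [26.1 23.4]
pfr [ 0.473  -0.1686  0.046 ] loc [ 26.7 -20.5]
```

```bash
python3 -m crank '[[[0.055,0.1,0,0,0,0.19],[0,0,-0.96,0,0,0],[0,0,-0.96,0,0,0],[0,0,-0.96,0,0,0],[0,0,-0.96,0,0,0],[0,0,-0.96,0,0,0],[0,0,-0.96,0,0,0],[0,0,-0.96,0,0,0],[0,0,0,0,0,0],[0,0,0,0,0,0]]]'
python3 -m crank '[[[0,0,0,0,0,0],[0,0,0,0,0,0],[0,0,0,0,0,0],[0,0,0,0,0,0],[0,0,0,0,0,0],[0,0,0,0,0,0],[0,0,0,0,0,0],[0,0,0,0,0,0],[0,0,0,0,0,0],[0,0,0,0,0,0]]]' 0 60
python3 -m crank '[[[0,0,0.5,0,0,0],[0,0,1,0,0,0],[0,0,1,0,0,0],[0,0,1,0,0,0],[0,0,1,0,0,0],[0,0,0,0,0,0]]]'
```

```text
time: 3.53
ee_pos: [0.4442, -0.151, 0.0367]
tcp_rot: [-180.0, 0.0, 12.6]
wrist_force: [0.4, 0.3, 1.2]
opening: 0.0858
grasp_force: 0.0
time: 4.37
ee_pos: [0.4449, -0.1513, 0.0378]
tcp_rot: [179.9, -0.1, 12.6]
wrist_force: [-1.0, 0.9, 6.1]
opening: 0.0453
grasp_force: 63.0
time: 4.87
ee_pos: [0.4455, -0.1515, 0.1308]
tcp_rot: [179.8, -0.3, 12.6]
wrist_force: [0.6, -0.1, -2.2]
opening: 0.0448
grasp_force: 62.2
```

```bash
python3 -m crank '[[[0.47,0.74,0,0,0,-0.217],[0.47,0.74,0,0,0,-0.217],[0.47,0.74,0,0,0,-0.217],[0.47,0.74,0,0,0,-0.217],[0.47,0.74,0,0,0,-0.217],[0.47,0.74,0,0,0,-0.217],[0.47,0.74,0,0,0,-0.217],[0.47,0.74,0,0,0,-0.217],[0.47,0.74,0,0,0,-0.217],[0.47,0.74,0,0,0,-0.217],[0,0,0,0,0,0],[0,0,0,0,0,0],[0,0,0,0,0,0]]]'
python3 - <<'E'
from h import *
m,im=shot("wrist","w3")
cv2.imwrite("pics/w3b.png",cv2.resize(im,(800,600),interpolation=cv2.INTER_CUBIC))
print(dockhole(m,im,"red"),eyes(m,im,.104))
E
```

```text
time: 5.95
ee_pos: [0.5373, -0.0134, 0.1259]
tcp_rot: [-179.6, 0.1, -1.5]
wrist_force: [-0.2, -0.5, -2.6]
opening: 0.0454
grasp_force: 62.3
[] [(array([113.6, 313. ,  19.8,  24.1]), array([0.5361, 0.076 , 0.104 ])), (array([318.3, 207. ,   7.2,  28.7]), array([ 0.5796, -0.0129,  0.104 ]))]
```

View pics/w3b.png

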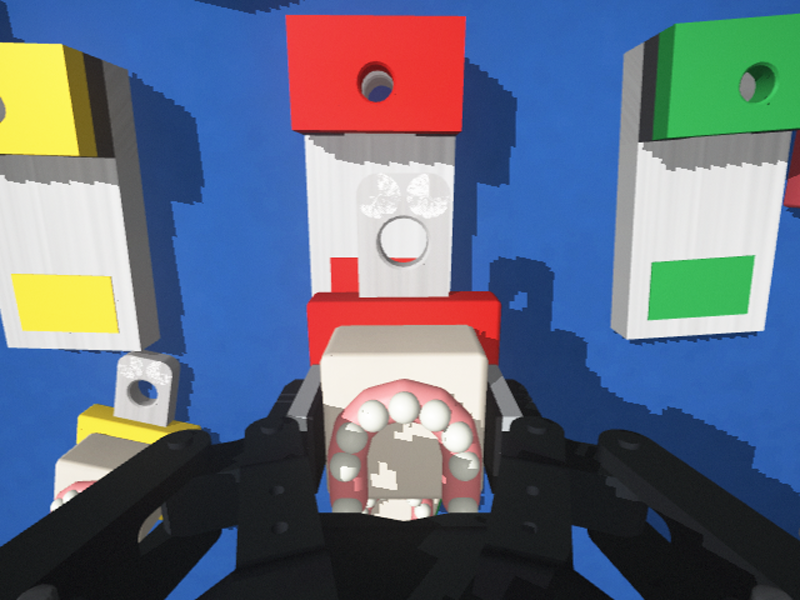

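The held red model's eye is at (403,241) and the red dock hole at (376,82). The jaw corners are (287,15), (466,15), (463,132) and (291,131). The model sits about 1 cm right of the slot.

Run:
```python
from h import *
p,y=tool(); print(p,np.degrees(y))
zb=p[2]-.037
pts("w3",[("eye",403,241,zb+.01),("tl",358,240,zb+.01),("tr",448,240,zb+.01),("cfl",308,296,zb+.016),("cfr",499,296,zb+.016),
("hole",376,82,.045),("jbl",287,15,.045),("jbr",466,15,.045),("jfr",463,132,.045),("jfl",291,131,.045),("dl1",305,140,.02),("dl2",311,290,.02),("dr1",454,140,.02),("dr2",450,290,.02)])
```

```text
[ 0.53726246 -0.01342902  0.12610907] -1.5565211205633798
eye [ 0.5845 -0.0146  0.0991] loc [47.2  0.1]
tl [ 5.851e-01 -1.000e-04  9.910e-02] loc [47.5 14.6]
tr [ 0.5844 -0.0291  0.0991] loc [ 47.5 -14.4]
cfl [0.5685 0.0162 0.1051] loc [30.4 30.4]
cfr [ 0.5669 -0.0448  0.1051] loc [ 30.5 -30.5]
hole [ 0.6414 -0.0049  0.045 ] loc [103.9  11.4]
jbl [0.6661 0.0286 0.045 ] loc [127.7  45.6]
jbr [ 0.6642 -0.0408  0.045 ] loc [127.6 -23.9]
jfr [ 0.6216 -0.0399  0.045 ] loc [ 85.  -24.2]
jfl [0.6239 0.031  0.045 ] loc [85.4 46.7]
dl1 [0.6222 0.0306 0.02  ] loc [83.7 46.3]
dl2 [0.5506 0.0335 0.02  ] loc [12.  47.3]
dr1 [ 0.6203 -0.0387  0.02  ] loc [ 83.7 -23. ]
dr2 [ 0.5488 -0.0368  0.02  ] loc [ 12.2 -23. ]
```

```bash
python3 -m crank '[[[0.1,0.3,0,0,0,-0.06],[0.1,0.3,0,0,0,0],[0,0,-0.8,0,0,0],[0,0,-0.8,0,0,0],[0,0,-0.8,0,0,0],[0,0,-0.7,0,0,0],[0,0,0,0,0,0],[0,0,0,0,0,0],[0,0,0,0,0,0],[0,0,0,0,0,0]]]'
```

```text
time: 6.83
ee_pos: [0.5422, -0.0088, 0.0656]
tcp_rot: [-179.2, -0.1, -1.2]
wrist_force: [0.8, -0.2, -3.7]
opening: 0.0451
grasp_force: 62.1
```

```bash
python3 -m crank '[[[0,0,0,0,0,0],[0,0,0,0,0,0],[0,0,0,0,0,0],[0,0,0,0,0,0]]]'; python3 -c "
from workcell import bot
o=bot.get_obs();print(o['q'].round(2),o['ee_pos'],o['tcp_rot'],o['qd'].round(2))"
```

```text
time: 7.17
ee_pos: [0.5417, -0.0087, 0.0646]
tcp_rot: [-179.2, -0.0, -1.2]
wrist_force: [-0.6, 0.5, -3.2]
opening: 0.0452
grasp_force: 62.1
[ -1.29   4.38 -11.14  74.47   0.75 179.94] [ 0.54167643 -0.00869954  0.06458974] [-1.79249950e+02 -1.83361489e-02 -1.23155396e+00] [-0.08  0.11 -0.08 -0.03 -0.04 -0.02]
```

Joint 6 is at its 180° limit, so I'll set the model on the deck and regrip with the gripper turned half round.

```bash
python3 -m crank '[[[0,0.1,0,0,0,0.2],[0,0.13,0,0,0,0],[0,0.13,0,0,0,0],[0,0,0,0,0,0],[0,0,0,0,0,0],[0,0,0,0,0,0]]]'; python3 -m crank '[[[0,0,-0.15,0,0,0],[0,0,-0.15,0,0,0],[0,0,-0.08,0,0,0],[0,0,0,0,0,0],[0,0,0,0,0,0]]]'
```

```text
time: 7.67
ee_pos: [0.5416, -0.0014, 0.0643]
tcp_rot: [-179.3, 0.0, 0.1]
wrist_force: [0.4, -0.4, -2.5]
opening: 0.045
grasp_force: 62.1
time: 8.08
ee_pos: [0.5417, -0.0015, 0.0581]
tcp_rot: [-179.3, -0.1, 0.1]
wrist_force: [-4.9, 0.8, 11.1]
opening: 0.0455
grasp_force: 63.9
```

```bash
python3 -m crank '[[[0,0,0,0,0,0],[0,0,0,0,0,0],[0,0,0,0,0,0],[0,0,0,0,0,0],[0,0,0,0,0,0],[0,0,0.5,0,0,0],[0,0,1,0,0,0],[0,0,1,0,0,0],[0,0,1,-0.1,0,0]]]' 1; python3 -m crank '[[[0,0,0,0,0,1],[0,0,0,0,0,1],[0,0,0,0,0,1],[0,0,0,0,0,1],[0,0,0,0,0,1],[0,0,0,0,0,1],[0,0,0,0,0,1],[0,0,0,0,0,1],[0,0,0,0,0,1],[0,0,0,0,0,1],[0,0,0,0,0,1],[0,0,0,0,0,1],[0,0,0,0,0,1]]]'; python3 -m crank '[[[0,0,0,0,0,1],[0,0,0,0,0,1],[0,0,0,0,0,1],[0,0,0,0,0,1],[0,0,0,0,0,1],[0,0,0,0,0,1],[0,0,0,0,0,1],[0,0,0,0,0,1],[0,0,0,0,0,1],[0,0,0,0,0,1],[0,0,0,0,0,1],[0,0,0,0,0,1],[0,0,0,0,0,1],[0,0,0,0,0,0],[0,0,0,0,0,0]]]'
python3 - <<'E'
from h import *
m,im=shot("wrist","w4")
cv2.imwrite("pics/w4b.png",cv2.resize(im,(800,600),interpolation=cv2.INTER_CUBIC))
o=bot.get_obs();print(o['q'].round(1))
E
```

```text
time: 8.83
ee_pos: [0.5414, -0.0017, 0.1282]
tcp_rot: [-179.9, 0.0, 0.1]
wrist_force: [0.4, -0.2, 0.3]
opening: 0.086
grasp_force: 0.0
time: 9.92
ee_pos: [0.5417, -0.0015, 0.1275]
tcp_rot: [-180.0, 0.0, 89.9]
wrist_force: [0.3, 0.2, 0.5]
opening: 0.0859
grasp_force: 0.0
time: 11.17
ee_pos: [0.5417, -0.0015, 0.1273]
tcp_rot: [-179.9, 0.0, 178.7]
wrist_force: [0.3, -0.5, -0.1]
opening: 0.0857
grasp_force: 0.0
[-0.1  3.2 -5.5 81.4 -0.1  1.2]
```

View pics/w4b.png

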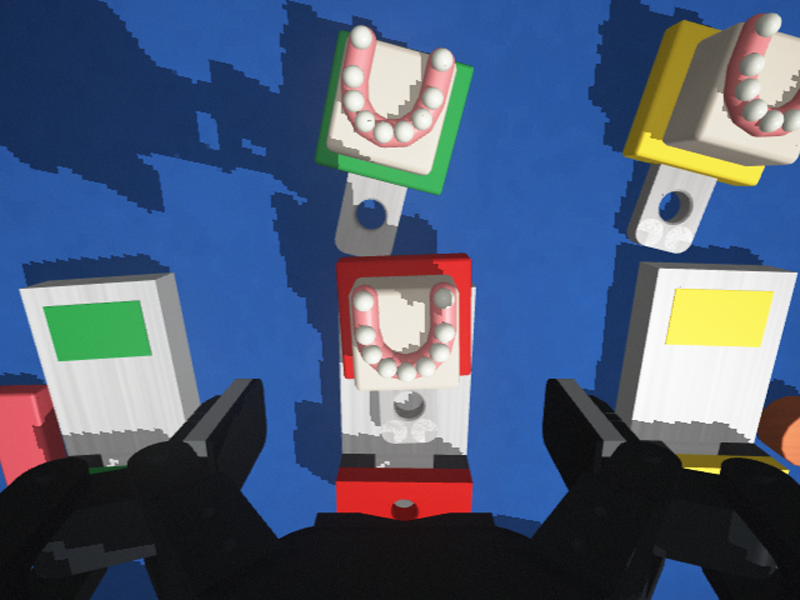

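```bash
python3 -m crank '[[[0,0,-0.8,0,0,-0.1],[0,0,-0.9,0,0,0],[0,0,-0.9,0,0,0],[0,0,-0.85,0,0,0],[0,0,0,0,0,0],[0,0,0,0,0,0]]]'; python3 -m crank '[[[0,0,0,0,0,0],[0,0,0,0,0,0],[0,0,0,0,0,0],[0,0,0,0,0,0],[0,0,0,0,0,0],[0,0,0,0,0,0],[0,0,0,0,0,0],[0,0,0,0,0,0],[0,0,0,0,0,0],[0,0,0,0,0,0]]]' 0 60;  python3 -m crank '[[[0.3,-0.01,0.05,0,0,0],[0.3,-0.01,0,0,0,0],[0.3,-0.01,0,0,0,0],[0.3,-0.01,0,0,0,0],[0.3,-0.01,0,0,0,0],[0.3,-0.01,0,0,0,0],[0,0,0,0,0,0],[0,0,0,0,0,0]]]'
```

```text
time: 11.72
ee_pos: [0.541, -0.0015, 0.0575]
tcp_rot: [-179.9, -0.1, 178.1]
wrist_force: [0.0, -0.1, 0.4]
opening: 0.0852
grasp_force: 0.0
time: 12.55
ee_pos: [0.5423, -0.0014, 0.0593]
tcp_rot: [-180.0, 0.1, 178.2]
wrist_force: [-1.1, 0.1, 5.7]
opening: 0.0455
grasp_force: 61.5
time: 13.22
ee_pos: [0.5787, -0.0029, 0.0593]
tcp_rot: [-179.9, 0.1, 178.2]
wrist_force: [-0.3, -1.3, 4.0]
opening: 0.045
grasp_force: 61.9
```

```bash
python3 -m crank '[[[0.2,-0.007,0,0,0,0],[0.2,-0.007,0,0,0,0],[0.15,-0.005,0,0,0,0],[0,0,0,0,0,0],[0,0,0,0,0,0]]]'; python3 -m crank '[[[0.1,-0.003,0,0,0,0],[0.1,-0.003,0,0,0,0],[0.1,-0.003,0,0,0,0],[0,0,0,0,0,0],[0,0,0,0,0,0]]]'
```

```text
time: 13.63
ee_pos: [0.589, -0.0033, 0.0593]
tcp_rot: [-179.9, 0.0, 178.2]
wrist_force: [-3.6, -0.5, 6.8]
opening: 0.0456
grasp_force: 62.2
time: 14.05
ee_pos: [0.5943, -0.0034, 0.0593]
tcp_rot: [-179.9, -0.1, 178.2]
wrist_force: [-9.1, 0.3, 9.2]
opening: 0.0453
grasp_force: 61.8
```

```bash
python3 -m crank '[[[0.1,-0.003,0,0,0,0],[0.1,-0.003,0,0,0,0],[0,0,0,0,0,0],[0,0,0,0,0,0]]]'; python3 -c "
from h import *
m,im=shot('wrist','w5')
cv2.imwrite('pics/w5b.png',cv2.resize(im,(800,600)))"
```

```text
time: 14.38
ee_pos: [0.5946, -0.0034, 0.0593]
tcp_rot: [-179.9, -0.5, 178.2]
wrist_force: [-30.7, -0.6, 22.2]
opening: 0.0447
grasp_force: 62.6
```

```bash
python3 -m crank '[[[-0.1,0,0,0,0,0],[0,0,0,0,0,0]]]'; python3 -m crank '[[[0,0,0,0,0,0],[0,0,0,0,0,0],[0,0,0,0,0,0],[0,0,0,0,0,0],[0,0,0.5,0,0,0],[0,0,1,0,0,0],[0,0,1,0,0,0],[0,0,1,0,0,0],[0,0,1,0,0,0],[0,0,0.5,0,0,0]]]' 1;  python3 -m crank '[[[-0.2,-1,0,0,0,-0.05],[-0.2,-1,0,0,0,-0.05],[-0.2,-1,0,0,0,-0.05],[-0.2,-1,0,0,0,-0.05],[-0.2,-1,0,0,0,-0.05],[-0.2,-1,0,0,0,-0.05],[-0.2,-1,0,0,0,-0.05],[-0.2,-1,0,0,0,-0.05],[-0.2,-1,0,0,0,-0.05],[-0.2,-1,0,0,0,-0.05],[-0.2,-1,0,0,0,-0.05],[-0.2,-1,0,0,0,-0.05],[-0.2,-1,0,0,0,-0.05],[-0.2,-1,0,0,0,-0.05],[-0.2,-1,0,0,0,-0.05],[-0.2,-1,0,0,0,-0.05],[-0.2,-1,0,0,0,-0.05],[-0.2,-0.8,0,0,0,-0.05],[0,0,0,0,0,0],[0,0,0,0,0,0]]]'
python3 -c "
from h import *
m,im=shot('wrist','w6')
cv2.imwrite('pics/w6b.png',cv2.resize(im,(800,600)))
m,im=shot('top','t6')"
```

```text
time: 14.6
ee_pos: [0.5945, -0.0034, 0.0593]
tcp_rot: [-179.9, -0.3, 178.2]
wrist_force: [-18.4, -0.6, 15.3]
opening: 0.0451
grasp_force: 61.8
time: 15.43
ee_pos: [0.5974, -0.0034, 0.1622]
tcp_rot: [-179.9, 0.2, 178.2]
wrist_force: [-0.6, -0.3, 0.0]
opening: 0.0852
grasp_force: 0.0
time: 17.1
ee_pos: [0.5243, -0.3599, 0.1585]
tcp_rot: [-180.0, -0.0, 172.0]
wrist_force: [0.3, 0.8, -0.3]
opening: 0.0855
grasp_force: 0.0
```

View pics/w6b.png

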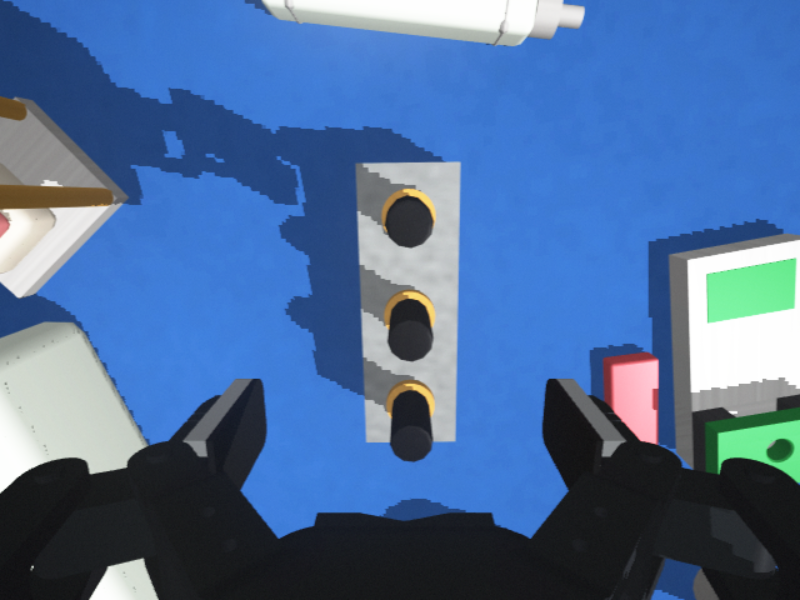

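The pin tops are at (409,222), (410,342) and (411,443), lined up with the gripper.

Run:
```python
from h import *
pts("w6",[("C",409,222,.093),("B",410,342,.093),("A",411,443,.093),("Ccol",408,212,.055),("Bcol",409,317,.055),("Acol",410,406,.055),("ghole",781,450,.045)])
```

```text
C [ 0.474  -0.3514  0.093 ] loc [51.2 -0.4]
B [ 0.5245 -0.3579  0.093 ] loc [ 0.3 -0.9]
A [ 0.573  -0.3641  0.093 ] loc [-48.5  -1.5]
Ccol [ 0.4726 -0.3513  0.055 ] loc [52.6 -0.3]
Bcol [ 0.5246 -0.358   0.055 ] loc [ 0.2 -0.8]
Acol [ 0.574  -0.3643  0.055 ] loc [-49.6  -1.4]
ghole [ 0.6363 -0.1575  0.045 ] loc [ -82.7 -214.9]
```

```bash
python3 -m crank '[[[0,0.05,-0.98,0,0,0],[0,0,-0.98,0,0,0],[0,0,-0.98,0,0,0],[0,0,-0.98,0,0,0],[0,0,0,0,0,0],[0,0,0,0,0,0]]]'; python3 -m crank '[[[0,0,0,0,0,0],[0,0,0,0,0,0],[0,0,0,0,0,0],[0,0,0,0,0,0],[0,0,0,0,0,0],[0,0,0,0,0,0],[0,0,0,0,0,0],[0,0,0,0,0,0],[0,0,0,0,0,0],[0,0,0,0,0,0],[0,0,0,0,0,0],[0,0,0,0,0,0]]]' 0 60;  python3 -m crank '[[[0,0,0.5,0,0,0],[0,0,1,0,0,0],[0,0,1,0,0,0],[0,0,1,0,0,0],[0,0,1,0,0,0],[0,0,1,0,0,0],[0,0,0,0,0,0]]]'
```

```text
time: 17.7
ee_pos: [0.5244, -0.3572, 0.0798]
tcp_rot: [-180.0, -0.1, 172.1]
wrist_force: [0.1, -0.5, -0.0]
opening: 0.0853
grasp_force: 0.0
time: 18.7
ee_pos: [0.5248, -0.3586, 0.081]
tcp_rot: [-179.9, 0.1, 172.0]
wrist_force: [-1.2, 0.3, 5.5]
opening: 0.018
grasp_force: 58.5
time: 19.28
ee_pos: [0.5254, -0.359, 0.1951]
tcp_rot: [-179.8, 0.3, 172.0]
wrist_force: [-0.3, -1.4, 0.6]
opening: 0.0183
grasp_force: 58.6
```

```bash
python3 -m crank '[[[0.32,0.98,0,0,0,0.05],[0.32,0.98,0,0,0,0.05],[0.32,0.98,0,0,0,0.05],[0.32,0.98,0,0,0,0.05],[0.32,0.98,0,0,0,0.05],[0.32,0.98,0,0,0,0.05],[0.32,0.98,0,0,0,0.05],[0.32,0.98,0,0,0,0.05],[0.32,0.98,0,0,0,0.05],[0.32,0.98,0,0,0,0.05],[0.32,0.98,0,0,0,0.05],[0.32,0.98,-0.3,0,0,0.05],[0.32,0.98,-0.3,0,0,0.05],[0.32,0.98,-0.3,0,0,0.05],[0.32,0.98,-0.4,0,0,0.05],[0.32,0.98,-0.4,0,0,0.05],[0.32,0.98,-0.4,0,0,0.05],[0.32,0.98,-0.4,0,0,0.05],[0,0,0,0,0,0],[0,0,0,0,0,0]]]'
python3 -c "
from h import *
m,im=shot('wrist','w7')
cv2.imwrite('pics/w7b.png',cv2.resize(im[:,160:480],(800,1200),interpolation=cv2.INTER_CUBIC)[500:1100])
print(bot.get_obs()['ee_pos'])"
```

```text
time: 20.95
ee_pos: [0.6393, -0.0048, 0.1389]
tcp_rot: [-179.9, -0.1, 178.3]
wrist_force: [0.2, -0.6, -0.8]
opening: 0.0183
grasp_force: 58.7
[ 0.63940617 -0.00554754  0.13970256]
```

View pics/w7b.png

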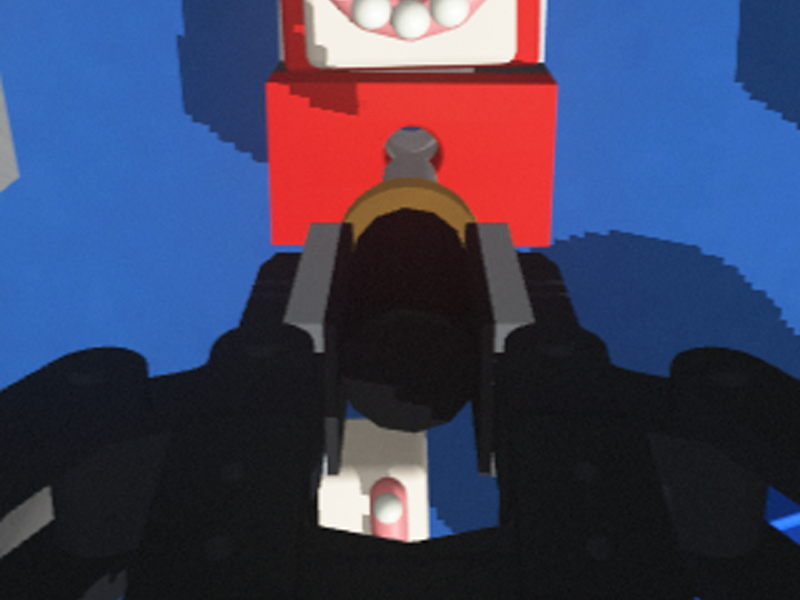

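In the crop the red hole centre is at about (412,152). The jaw top edges are at y=84 and y=245, and the collar's front rim is at (411,178). The carrier is up against the jaw.

```bash
cat >> h.py <<'E'
def crop(fn,L,ox=160,oy=500,s=2.5):
    m=mod(fn); p,y=tool()
    for n,u,v,z in L:
        X=ray(m,ox+u/s,(v+oy)/s,z); print(n,X.round(4),"loc",loc(X,p,y))
E
python3 - <<'E'
from h import *
z=bot.get_obs()["ee_pos"][2]-.073
crop("w7",[("hole",412,152,.045),("holetop",412,127,.045),("holeL",385,150,.045),("holeR",440,150,.045),("jnl",268,85,.045),("jnr",556,83,.045),("jfl",272,245,.045),("jfr",552,245,.045),("colbot",411,178,z+.042),("coltop",411,193,z+.047),("colL",343,215,z+.045),("colR",478,215,z+.045)])
E
```

```text
hole [ 0.6409 -0.0044  0.045 ] loc [-1.4 -1.2]
holetop [ 0.6345 -0.0042  0.045 ] loc [ 4.9 -1.2]
holeL [ 0.6402 -0.011   0.045 ] loc [-0.9  5.4]
holeR [0.6406 0.0025 0.045 ] loc [-0.9 -8. ]
jnl [ 0.623  -0.0385  0.045 ] loc [15.4 33.4]
jnr [0.6245 0.0306 0.045 ] loc [ 16.  -35.7]
jfl [ 0.6644 -0.0403  0.045 ] loc [-26.  34.]
jfr [0.6664 0.0301 0.045 ] loc [-25.9 -36.5]
colbot [ 0.6255 -0.0043  0.1087] loc [14.  -0.9]
coltop [ 0.6264 -0.0043  0.1137] loc [13.  -0.9]
colL [ 0.6309 -0.0162  0.1117] loc [ 8.2 10.9]
colR [0.6315 0.0071 0.1117] loc [  8.3 -12.4]
```

```bash
python3 -m crank '[[[0.115,0.025,0,0,0,0],[0,0,-0.5,0,0,0],[0,0,-0.5,0,0,0],[0,0,0,0,0,0],[0,0,0,0,0,0],[0,0,0,0,0,0]]]';python3 -m crank '[[[0,0,-0.2,0,0,0],[0,0,-0.2,0,0,0],[0,0,0,0,0,0]]]'
```

```text
time: 21.5
ee_pos: [0.6419, -0.0054, 0.1202]
tcp_rot: [-179.9, -0.0, 178.2]
wrist_force: [-0.8, -0.6, -0.2]
opening: 0.0185
grasp_force: 58.7
time: 21.75
ee_pos: [0.6418, -0.0051, 0.1114]
tcp_rot: [-179.9, -0.0, 178.2]
wrist_force: [0.5, -0.1, -0.0]
opening: 0.018
grasp_force: 58.7
```

```bash
python3 -m crank '[[[0,0,-0.2,0,0,0],[0,0,-0.2,0,0,0],[0,0,-0.2,0,0,0],[0,0,-0.2,0,0,0],[0,0,0,0,0,0]]]';python3 -m crank '[[[0,0,-0.2,0,0,0],[0,0,-0.2,0,0,0],[0,0,-0.2,0,0,0],[0,0,-0.2,0,0,0],[0,0,0,0,0,0],[0,0,0,0,0,0]]]'
```

```text
time: 22.17
ee_pos: [0.6416, -0.005, 0.0951]
tcp_rot: [-179.9, -0.1, 178.2]
wrist_force: [-0.1, 1.2, -0.8]
opening: 0.0188
grasp_force: 58.7
time: 22.67
ee_pos: [0.6419, -0.0051, 0.08]
tcp_rot: [-179.9, -0.0, 178.2]
wrist_force: [-0.0, -0.2, -0.3]
opening: 0.0187
grasp_force: 58.7
```

```bash
python3 -m crank '[[[0,0,-0.1,0,0,0],[0,0,-0.1,0,0,0],[0,0,0,0,0,0],[0,0,0,0,0,0]]]';python3 -m crank '[[[0,0,-0.08,0,0,0],[0,0,0,0,0,0],[0,0,0,0,0,0]]]'
```

```text
time: 23.0
ee_pos: [0.642, -0.0051, 0.0763]
tcp_rot: [-179.9, 0.0, 178.2]
wrist_force: [0.1, 1.2, -0.5]
opening: 0.0186
grasp_force: 58.8
time: 23.25
ee_pos: [0.6422, -0.0051, 0.076]
tcp_rot: [-179.9, 0.1, 178.2]
wrist_force: [-3.2, -0.4, 6.9]
opening: 0.0184
grasp_force: 59.5
```

```bash
python3 -m crank '[[[0,0,-0.1,0,0,0],[0,0,0,0,0,0]]]';python3 -m crank '[[[0,0,0.05,0,0,0],[0,0,0,0,0,0],[0,0,0,0,0,0],[0,0,0,0,0,0],[0,0,0,0,0,0],[0,0,0.5,0,0,0],[0,0,1,0,0,0],[0,0,1,0,0,0],[0,0,1,0,0,0],[0,0,1,0,0,0],[0,0,0.2,0,0,0]]]' 1; python3 -m crank '[[[-0.97,0,0,0,0,-0.185],[-0.97,0,0,0,0,-0.185],[-0.97,0,0,0,0,-0.185],[-0.97,0,0,0,0,-0.185],[-0.97,0,0,0,0,-0.185],[-0.97,0,0,0,0,-0.185],[-0.97,0,0,0,0,-0.185],[-0.97,0,0,0,0,-0.185],[-0.97,0,0,0,0,-0.185],[-0.97,0,0,0,0,-0.185],[0,0,0,0,0,0],[0,0,0,0,0,0]]]'
python3 -c "
from h import *
m,im=shot('wrist','w8')
im2=cv2.resize(im,(800,600),interpolation=cv2.INTER_CUBIC)
mk=mask(im2,'green');c=max(cv2.findContours(mk,0,2)[0],key=cv2.contourArea);print(cv2.approxPolyDP(c,4,True)[:,0].tolist())
cv2.imwrite('pics/w8b.png',im2)"
```

```text
time: 23.42
ee_pos: [0.6423, -0.0051, 0.0759]
tcp_rot: [-179.9, 0.2, 178.2]
wrist_force: [-8.3, 0.2, 18.9]
opening: 0.0186
grasp_force: 60.8
time: 24.33
ee_pos: [0.6432, -0.0051, 0.1723]
tcp_rot: [-179.9, 0.3, 178.2]
wrist_force: [0.9, -0.4, 0.9]
opening: 0.0857
grasp_force: 0.0
time: 25.33
ee_pos: [0.4478, -0.0051, 0.168]
tcp_rot: [-180.0, 0.1, 165.5]
wrist_force: [1.7, -0.4, 0.2]
opening: 0.0854
grasp_force: 0.0
[[352, 240], [354, 334], [361, 334], [360, 263], [367, 252], [442, 255], [447, 265], [444, 335], [452, 335], [456, 242]]
```

View pics/w8b.png

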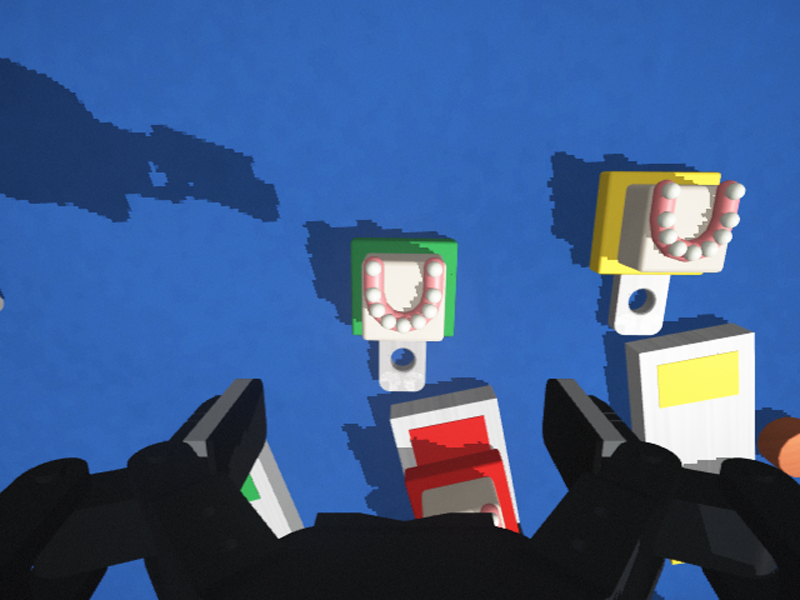

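The green model's carrier rear corners are (352,240) and (456,242), with the eye at (403,358). The yellow model's eye is at (641,300).

Run:
```python
from h import *
print(tool())
pts("w8",[("eye",403,358,.01),("rl",352,240,.016),("rr",456,242,.016),("fl",354,334,.016),("fr",452,335,.016),("pr",442,340,.046),("pl",363,337,.046),
("yeye",641,300,.01),("yrl",600,172,.016),("yrr",720,172,.016),("yfl",591,272,.016)])
```

```text
(array([ 0.44841616, -0.00508196,  0.16793611]), np.float64(2.88893956389132))
eye [ 0.4903 -0.0176  0.01  ] loc [-43.7   1.6]
rl [ 0.4084 -0.0274  0.016 ] loc [33.1 31.6]
rr [0.4249 0.0317 0.016 ] loc [ 32.  -29.8]
fl [ 0.4649 -0.0425  0.016 ] loc [-25.3  32.1]
fr [0.4808 0.0165 0.016 ] loc [-26. -29.]
pr [0.4716 0.0099 0.046 ] loc [-18.7 -20.3]
pl [ 0.4589 -0.0323  0.046 ] loc [-16.9  23.7]
yeye [0.4899 0.1359 0.01  ] loc [  -4.9 -146.8]
yrl [0.4066 0.1196 0.016 ] loc [  71.7 -110.3]
yrr [0.4236 0.1855 0.016 ] loc [  71.7 -178.3]
yfl [0.4627 0.1062 0.016 ] loc [  14.  -111.3]
```

```bash
python3 -m crank '[[[-0.2,-0.015,-0.9,0,0,0],[0,0,-0.94,0,0,0],[0,0,-0.94,0,0,0],[0,0,-0.94,0,0,0],[0,0,-0.94,0,0,0],[0,0,-0.94,0,0,0],[0,0,-0.94,0,0,0],[0,0,0,0,0,0],[0,0,0,0,0,0]]]'
python3 -m crank '[[[0,0,0,0,0,0],[0,0,0,0,0,0],[0,0,0,0,0,0],[0,0,0,0,0,0],[0,0,0,0,0,0],[0,0,0,0,0,0],[0,0,0,0,0,0],[0,0,0,0,0,0],[0,0,0,0,0,0],[0,0,0,0,0,0]]]' 0 60
python3 -m crank '[[[0,0,0.5,0,0,0],[0,0,1,0,0,0],[0,0,1,0,0,0],[0,0,1,0,0,0],[0,0,1,0,0,0],[0,0,0.2,0,0,0]]]'
python3 -m crank '[[[0.46,-0.77,0,0,0,0.25],[0.46,-0.77,0,0,0,0.25],[0.46,-0.77,0,0,0,0.25],[0.46,-0.77,0,0,0,0.25],[0.46,-0.77,0,0,0,0.25],[0.46,-0.77,0,0,0,0.25],[0.46,-0.77,0,0,0,0.25],[0.46,-0.77,0,0,0,0.25],[0.46,-0.77,0,0,0,0.25],[0.46,-0.77,0,0,0,0.25],[0,0,0,0,0,0],[0,0,0,0,0,0]]]'
python3 -c "
from h import *
m,im=shot('wrist','w9')
cv2.imwrite('pics/w9b.png',cv2.resize(im,(800,600),interpolation=cv2.INTER_CUBIC))"
```

```text
time: 26.13
ee_pos: [0.4439, -0.0054, 0.0363]
tcp_rot: [-179.9, -0.1, 165.5]
wrist_force: [0.5, -0.2, -0.4]
opening: 0.0856
grasp_force: 0.0
time: 26.97
ee_pos: [0.4449, -0.0053, 0.0383]
tcp_rot: [-180.0, 0.1, 165.5]
wrist_force: [-0.3, 0.9, 4.9]
opening: 0.0449
grasp_force: 62.3
time: 27.47
ee_pos: [0.4453, -0.0054, 0.1348]
tcp_rot: [-180.0, 0.3, 165.5]
wrist_force: [0.8, -0.1, 0.1]
opening: 0.0449
grasp_force: 61.9
time: 28.47
ee_pos: [0.5358, -0.1598, 0.13]
tcp_rot: [-180.0, -0.1, -177.4]
wrist_force: [-0.4, -0.0, -2.3]
opening: 0.0451
grasp_force: 61.9
```

View pics/w9b.png

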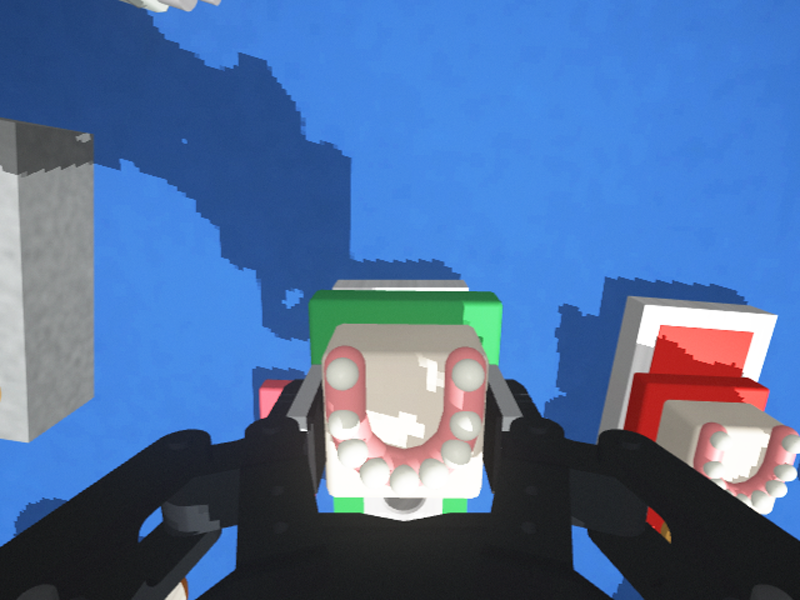

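The held green model is centred at x≈405 and the deck edge behind it spans 333–468 (centre 400.5), so the lateral alignment is close.

Run:
```python
from h import *
print(tool()[0],np.degrees(tool()[1]))
pts("w3",[("hole",758,83,.045),("dfl",628,338,.02),("dfr",765,331,.02),("jfl",653,140,.045),("dl2",640,165,.02)])
pts("w9",[("dfl",333,284,.02),("dfr",468,286,.02)])
m=mod("w1");im=cv2.imread("pics/w1.png")
pts("w1",[("hole",388.6,83.5,.045),("dfl",355,235,.02),("dfr",437,233,.02),("jfl",342,111,.045),("jfr",438,109,.045)])
```

```text
[ 0.53557093 -0.15923498  0.13020795] -177.37732232802512
hole [ 0.6368 -0.1576  0.045 ] loc [-101.2    3. ]
dfl [ 0.5209 -0.1291  0.02  ] loc [ 13.3 -30.8]
dfr [ 0.5229 -0.1991  0.02  ] loc [14.4 39.2]
jfl [ 0.6163 -0.1183  0.045 ] loc [-82.5 -37.2]
dl2 [ 0.6069 -0.126   0.02  ] loc [-72.8 -30. ]
dfl [ 0.5216 -0.1974  0.02  ] loc [15.7 37.5]
dfr [ 0.5195 -0.1281  0.02  ] loc [ 14.6 -31.8]
hole [ 0.6355 -0.1585  0.045 ] loc [-99.8   3.8]
dfl [ 0.5203 -0.1281  0.02  ] loc [ 13.8 -31.8]
dfr [ 0.5222 -0.1987  0.02  ] loc [15.1 38.8]
jfl [ 0.6164 -0.1232  0.045 ] loc [-82.4 -32.3]
jfr [ 0.618  -0.1956  0.045 ] loc [-80.6  40.1]
```

```bash
python3 -m crank '[[[0.035,-0.155,0,0,0,-0.04],[0,0,-0.9,0,0,0],[0,0,-0.9,0,0,0],[0,0,-0.9,0,0,0],[0,0,-0.75,0,0,0],[0,0,0,0,0,0],[0,0,0,0,0,0],[0,0,0,0,0,0]]]'
```

```text
time: 29.18
ee_pos: [0.5368, -0.1622, 0.0627]
tcp_rot: [-179.9, 0.0, -177.6]
wrist_force: [0.6, 0.7, -2.7]
opening: 0.0447
grasp_force: 62.0
```

```bash
python3 -m crank '[[[0,0,-0.14,0,0,0],[0,0,0,0,0,0],[0.3,0.012,0,0,0,0],[0.3,0.012,0,0,0,0],[0.3,0.012,0,0,0,0],[0.3,0.012,0,0,0,0],[0.3,0.012,0,0,0,0],[0,0,0,0,0,0],[0,0,0,0,0,0]]]'
```

```text
time: 29.93
ee_pos: [0.567, -0.1612, 0.0589]
tcp_rot: [-179.9, -0.0, -177.6]
wrist_force: [-1.1, -0.1, -2.8]
opening: 0.0447
grasp_force: 62.0
```

```bash
python3 -m crank '[[[0.3,0.012,0,0,0,0],[0.3,0.012,0,0,0,0],[0.2,0.008,0,0,0,0],[0.1,0.004,0,0,0,0],[0,0,0,0,0,0],[0,0,0,0,0,0]]]'; python3 -m crank '[[[0.1,0.004,0,0,0,0],[0.1,0.004,0,0,0,0],[0.1,0.004,0,0,0,0],[0,0,0,0,0,0],[0,0,0,0,0,0]]]'
```

```text
time: 30.43
ee_pos: [0.5848, -0.1605, 0.059]
tcp_rot: [-179.9, -0.0, -177.6]
wrist_force: [-1.2, 1.2, -2.3]
opening: 0.0449
grasp_force: 61.9
time: 30.85
ee_pos: [0.5887, -0.1604, 0.059]
tcp_rot: [-179.9, -0.3, -177.6]
wrist_force: [-12.0, -0.2, 5.5]
opening: 0.045
grasp_force: 62.6
```

```bash
python3 -m crank '[[[0,0,-0.05,0,0,0],[0.1,0.004,0,0,0,0],[0.1,0.004,0,0,0,0],[0,0,0,0,0,0],[0,0,0,0,0,0]]]'; python3 -m crank '[[[-0.12,0,0,0,0,0],[0,0,0,0,0,0]]]'; python3 -m crank '[[[0,0,0,0,0,0],[0,0,0,0,0,0],[0,0,0,0,0,0],[0,0,0,0,0,0],[0,0,0.5,0,0,0],[0,0,1,0,0,0],[0,0,1,0,0,0],[0,0,1,0,0,0],[0,0,1,0,0,0],[0,0,0.5,0,0,0]]]' 1
```

```text
time: 31.27
ee_pos: [0.589, -0.1606, 0.0586]
tcp_rot: [-179.9, -0.7, -177.6]
wrist_force: [-35.9, -1.0, 19.5]
opening: 0.0451
grasp_force: 64.4
time: 31.43
ee_pos: [0.5889, -0.1606, 0.0585]
tcp_rot: [-179.9, -0.4, -177.6]
wrist_force: [-22.2, -1.3, 11.9]
opening: 0.0449
grasp_force: 63.3
time: 32.27
ee_pos: [0.5932, -0.1603, 0.1617]
tcp_rot: [-179.9, 0.2, -177.6]
wrist_force: [0.9, 0.4, -0.3]
opening: 0.0852
grasp_force: 0.0
```

```bash
python3 -m crank '[[[-0.6,-0.957,0,0,0,-0.15],[-0.6,-0.957,0,0,0,-0.15],[-0.6,-0.957,0,0,0,-0.15],[-0.6,-0.957,0,0,0,-0.15],[-0.6,-0.957,0,0,0,-0.15],[-0.6,-0.957,0,0,0,-0.15],[-0.6,-0.957,0,0,0,-0.15],[-0.6,-0.957,0,0,0,-0.15],[-0.6,-0.957,0,0,0,-0.15],[-0.6,-0.957,0,0,0,-0.15],[0,0,0,0,0,0],[0,0,0,0,0,0],[0,0,0,0,0,0]]]'
```

```text
time: 33.35
ee_pos: [0.4725, -0.3513, 0.1581]
tcp_rot: [-180.0, 0.0, 172.1]
wrist_force: [0.7, 1.1, 0.7]
opening: 0.0853
grasp_force: 0.0
```

```bash
python3 -m crank '[[[0.05,0,-0.98,0,0,0],[0,0,-0.98,0,0,0],[0,0,-0.98,0,0,0],[0,0,-0.96,0,0,0],[0,0,0,0,0,0],[0,0,0,0,0,0]]]'; python3 -m crank '[[[0,0,0,0,0,0],[0,0,0,0,0,0],[0,0,0,0,0,0],[0,0,0,0,0,0],[0,0,0,0,0,0],[0,0,0,0,0,0],[0,0,0,0,0,0],[0,0,0,0,0,0],[0,0,0,0,0,0],[0,0,0,0,0,0],[0,0,0,0,0,0],[0,0,0,0,0,0]]]' 0 60;  python3 -m crank '[[[0,0,0.5,0,0,0],[0,0,1,0,0,0],[0,0,1,0,0,0],[0,0,1,0,0,0],[0,0,1,0,0,0],[0,0,1,0,0,0],[0,0,0,0,0,0]]]'
python3 -m crank '[[[0.82,0.965,0,0,0,0.15],[0.82,0.965,0,0,0,0.15],[0.82,0.965,0,0,0,0.15],[0.82,0.965,0,0,0,0.15],[0.82,0.965,0,0,0,0.15],[0.82,0.965,0,0,0,0.15],[0.82,0.965,-0.4,0,0,0.15],[0.82,0.965,-0.7,0,0,0.15],[0.82,0.965,-0.7,0,0,0.15],[0.82,0.965,-0.7,0,0,0.15],[0,0,0,0,0,0],[0,0,0,0,0,0],[0,0,0,0,0,0]]]'
python3 -c "
from h import *
m,im=shot('wrist','w10')
cv2.imwrite('pics/w10b.png',cv2.resize(im[:,160:480],(800,1200),interpolation=cv2.INTER_CUBIC)[500:1100])
print(bot.get_obs()['ee_pos'])
im2=cv2.imread('pics/w10b.png');mk=mask(im2,'green');print([cv2.approxPolyDP(c,4,True)[:,0].tolist() for c in cv2.findContours(mk,0,2)[0] if cv2.contourArea(c)>3000])"
```

```text
time: 33.85
ee_pos: [0.4734, -0.3505, 0.0796]
tcp_rot: [-180.0, -0.1, 172.2]
wrist_force: [-0.6, -0.7, 0.6]
opening: 0.0852
grasp_force: 0.0
time: 34.85
ee_pos: [0.4736, -0.3518, 0.0808]
tcp_rot: [-179.9, 0.1, 172.1]
wrist_force: [-1.3, 0.4, 5.7]
opening: 0.0182
grasp_force: 58.5
time: 35.43
ee_pos: [0.4742, -0.3522, 0.1948]
tcp_rot: [-179.8, 0.3, 172.1]
wrist_force: [0.4, -0.2, 1.0]
opening: 0.0186
grasp_force: 58.6
time: 36.52
ee_pos: [0.637, -0.1587, 0.14]
tcp_rot: [-179.9, -0.0, -177.6]
wrist_force: [0.5, 0.0, 0.3]
opening: 0.0183
grasp_force: 58.7
[ 0.63706225 -0.15917765  0.14056822]
[[[556, 69], [550, 62], [277, 64], [295, 68], [269, 73], [277, 233], [306, 234], [311, 222], [346, 221], [359, 204], [380, 192], [391, 166], [405, 159], [423, 162], [434, 174], [439, 192], [474, 222], [506, 222], [511, 234], [552, 233]]]
```

Run:
```python
from h import *
crop("w10",[("jnl",269,71,.045),("jnr",556,69,.045),("jfl",277,234,.045),("jfr",552,234,.045)])
im=cv2.imread("pics/w10b.png")
for y in (150,170,185,195,205,215): print(y,[im[y,x].tolist() for x in (411,)])
```

```text
jnl [ 0.6201 -0.1934  0.045 ] loc [18.4 33.5]
jnr [ 0.6167 -0.1246  0.045 ] loc [ 18.9 -35.4]
jfl [ 0.6621 -0.1913  0.045 ] loc [-23.7  33.1]
jfr [ 0.6591 -0.1221  0.045 ] loc [-23.6 -36.2]
150 [[149, 152, 148]]
170 [[97, 102, 97]]
185 [[89, 100, 99]]
195 [[48, 90, 114]]
205 [[57, 115, 149]]
215 [[60, 120, 159]]
```

View pics/w10b.png

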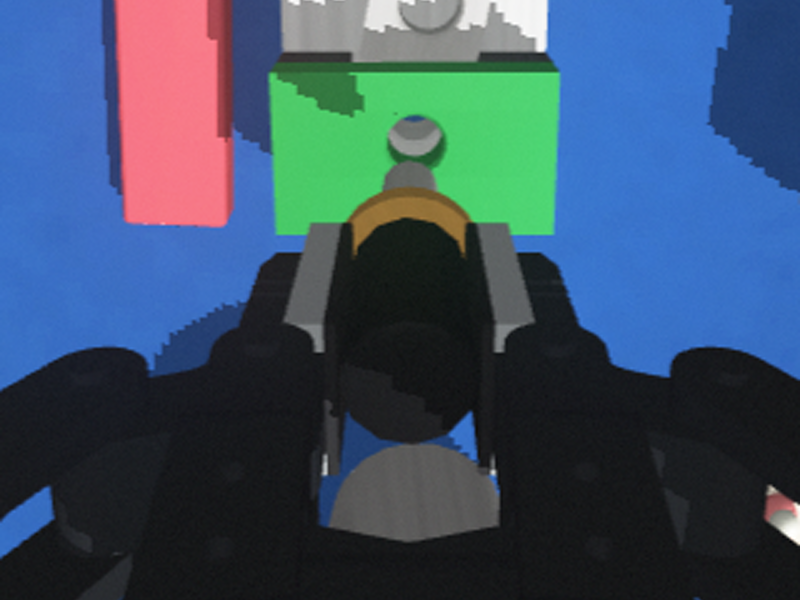

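The green jaw's hole is empty, and the green model has been knocked back: its eye now sits near (430,10) in the crop. I'll return the pin to the rack and redo that model.

```bash
python3 - <<'E'
from h import *
crop("w10",[("eye",430,8,.03),("hole",415,140,.045),("tipL",352,55,.03),("tipR",478,60,.03)])
E
python3 -m crank '[[[-0.82,-0.965,0.7,0,0,-0.15],[-0.82,-0.965,0.7,0,0,-0.15],[-0.82,-0.965,0.7,0,0,-0.15],[-0.82,-0.965,0.6,0,0,-0.15],[-0.82,-0.965,0,0,0,-0.15],[-0.82,-0.965,0,0,0,-0.15],[-0.82,-0.965,0,0,0,-0.15],[-0.82,-0.965,0,0,0,-0.15],[-0.82,-0.965,0,0,0,-0.15],[-0.79,-0.94,0,0,0,-0.15],[0,0,0,0,0,0],[0,0,0,0,0,0],[0,0,0,0,0,0]]]'
python3 - <<'E'
from h import *
m,im=shot("top","t11"); 
im2=cv2.imread("pics/t6.png")
for i in (im2,im):
    mk=mask(i,"green")[140:290,240:450]; print([(cv2.contourArea(c),(cv2.minAreaRect(c))) for c in cv2.findContours(mk,0,2)[0] if cv2.contourArea(c)>8])
E
```

```text
eye [ 0.6056 -0.1551  0.03  ] loc [31.3 -5.4]
hole [ 0.6359 -0.1576  0.045 ] loc [ 1.1 -1.6]
tipL [ 0.6185 -0.1744  0.03  ] loc [19.2 14.5]
tipR [ 0.6184 -0.1422  0.03  ] loc [ 17.9 -17.7]
time: 37.65
ee_pos: [0.4737, -0.3515, 0.1948]
tcp_rot: [-179.9, 0.1, 172.0]
wrist_force: [1.4, 0.7, -0.4]
opening: 0.0185
grasp_force: 58.7
[(17.5, ((118.86329650878906, 115.91100311279297), (5.782764434814453, 23.516578674316406), 9.86580753326416)), (51.5, ((100.82566833496094, 114.44880676269531), (28.272621154785156, 15.29186725616455), 74.35775756835938)), (155.5, ((171.0, 71.0), (10.0, 18.0), 90.0)), (458.0, ((169.42648315429688, 32.95588302612305), (17.361282348632812, 29.20500373840332), 87.27368927001953))]
[(96.0, ((166.90771484375, 67.73846435546875), (27.783781051635742, 23.070459365844727), 7.125016689300537)), (459.5, ((169.42648315429688, 32.95588302612305), (17.361282348632812, 29.20500373840332), 87.27368927001953))]
```

```bash
python3 -m crank '[[[0,0,-0.8,0,0,0],[0,0,-0.8,0,0,0],[0,0,-0.8,0,0,0],[0,0,0,0,0,0],[0,0,0,0,0,0],[0,0,-0.3,0,0,0],[0,0,-0.3,0,0,0],[0,0,-0.3,0,0,0],[0,0,0,0,0,0]]]'; python3 -m crank '[[[0,0,-0.4,0,0,0],[0,0,-0.4,0,0,0],[0,0,-0.4,0,0,0],[0,0,-0.4,0,0,0],[0,0,-0.4,0,0,0],[0,0,-0.35,0,0,0],[0,0,0,0,0,0],[0,0,0,0,0,0]]]'
```

```text
time: 38.45
ee_pos: [0.4737, -0.3508, 0.127]
tcp_rot: [-180.0, -0.1, 172.1]
wrist_force: [-0.3, 0.7, -0.6]
opening: 0.0185
grasp_force: 58.7
time: 39.12
ee_pos: [0.4739, -0.3511, 0.0809]
tcp_rot: [-179.9, 0.0, 172.1]
wrist_force: [0.7, -0.5, -1.1]
opening: 0.0181
grasp_force: 58.7
```

```bash
python3 -m crank '[[[0,0,0,0,0,0],[0,0,0,0,0,0],[0,0,0,0,0,0],[0,0,0,0,0,0],[0,0,0.5,0,0,0],[0,0,1,0,0,0],[0,0,1,0,0,0],[0,0,1,0,0,0],[0,0,1,0,0,0]]]' 1
python3 -m crank '[[[0.45,0.97,0,0,0,0.15],[0.45,0.97,0,0,0,0.15],[0.45,0.97,0,0,0,0.15],[0.45,0.97,0,0,0,0.15],[0.45,0.97,0,0,0,0.15],[0.45,0.97,0,0,0,0.15],[0.45,0.97,0,0,0,0.15],[0.45,0.97,0,0,0,0.15],[0.45,0.97,0,0,0,0.15],[0.45,0.97,0,0,0,0.15],[0,0,0,0,0,0],[0,0,0,0,0,0]]]'
python3 -c "
from h import *
m,im=shot('wrist','w12')
im2=cv2.resize(im,(800,600),interpolation=cv2.INTER_CUBIC)
mk=mask(im2,'green');print([cv2.approxPolyDP(c,4,True)[:,0].tolist() for c in cv2.findContours(mk,0,2)[0] if cv2.contourArea(c)>300])
cv2.imwrite('pics/w12b.png',im2)"
```

```text
time: 39.87
ee_pos: [0.4739, -0.351, 0.1729]
tcp_rot: [-179.9, 0.0, 172.1]
wrist_force: [0.1, 0.1, 0.8]
opening: 0.0852
grasp_force: 0.0
time: 40.87
ee_pos: [0.5644, -0.1563, 0.1718]
tcp_rot: [-179.9, 0.0, -177.5]
wrist_force: [0.4, -1.0, -0.2]
opening: 0.0853
grasp_force: 0.0
[[[453, 386], [361, 387], [358, 392], [357, 387], [357, 393], [339, 393], [341, 456], [453, 456]], [[355, 242], [357, 289], [363, 290], [358, 325], [369, 328], [388, 243], [466, 258], [474, 275], [457, 343], [461, 344], [484, 252], [480, 246], [379, 225], [371, 241]]]
```

View pics/w12b.png

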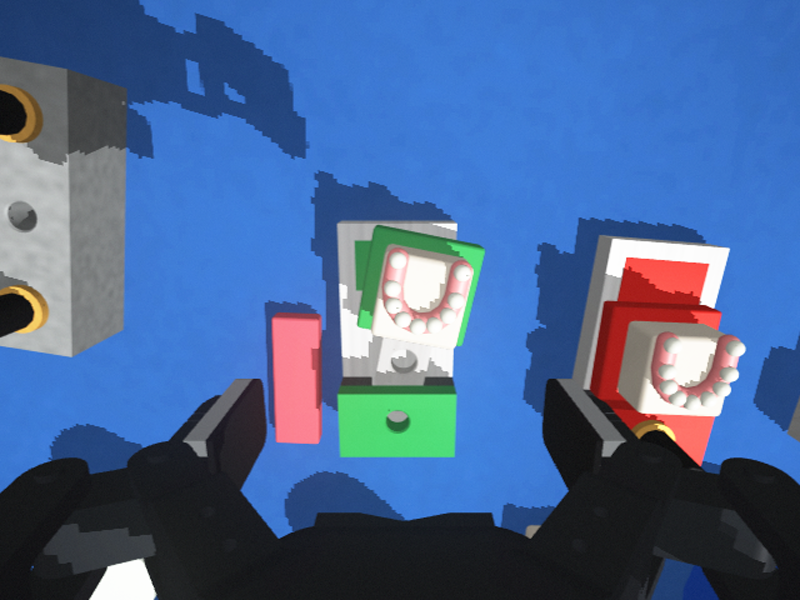

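The green model lies askew on its deck. Its carrier corners are about (376,225), (484,248), (461,344) and (358,325), the eye is at (404,361), and the jaw hole is at (398,420).

Run:
```python
from h import *
p,y=tool();print(p,np.degrees(y))
pts("w12",[("bl",377,225,.036),("br",484,249,.036),("fr",461,345,.036),("fl",358,326,.036),("eye",404,361,.03),("hole",398,420,.045),("pfl",373,331,.066),("pfr",460,346,.066)])
```

```text
[ 0.56403356 -0.15702577  0.17169863] -177.5586551421946
bl [ 0.5219 -0.1737  0.036 ] loc [42.8 14.8]
br [ 0.5325 -0.1137  0.036 ] loc [ 29.7 -44.7]
fr [ 0.5897 -0.1222  0.036 ] loc [-27.2 -33.7]
fl [ 0.5807 -0.1831  0.036 ] loc [-15.5  26.8]
eye [ 0.6038 -0.1552  0.03  ] loc [-39.8  -0.1]
hole [ 0.6355 -0.1574  0.045 ] loc [-71.4   3.4]
pfl [ 0.5733 -0.1725  0.066 ] loc [-8.6 15.9]
pfr [ 0.5795 -0.1269  0.066 ] loc [-16.8 -29.4]
```

```bash
python3 -m crank '[[[-0.13,0.15,-0.3,0,0,-0.55],[-0.13,0.15,-0.6,0,0,-0.55],[-0.13,0.13,-0.9,0,0,-0.53],[0,0,-0.95,0,0,0],[0,0,-0.95,0,0,0],[0,0,-0.95,0,0,0],[0,0,-0.95,0,0,0],[0,0,0,0,0,0],[0,0,0,0,0,0]]]'
python3 -m crank '[[[0,0,0,0,0,0],[0,0,0,0,0,0],[0,0,0,0,0,0],[0,0,0,0,0,0],[0,0,0,0,0,0],[0,0,0,0,0,0],[0,0,0,0,0,0],[0,0,0,0,0,0],[0,0,0,0,0,0],[0,0,0,0,0,0]]]' 0 60
```

```text
time: 41.67
ee_pos: [0.5553, -0.1491, 0.0589]
tcp_rot: [-179.9, -0.1, 171.1]
wrist_force: [-0.1, -0.3, 1.2]
opening: 0.0852
grasp_force: 0.0
time: 42.5
ee_pos: [0.5569, -0.1487, 0.0607]
tcp_rot: [-179.9, 0.1, 171.2]
wrist_force: [-0.3, -0.1, 6.3]
opening: 0.0449
grasp_force: 63.3
```

```bash
python3 -m crank '[[[0,0,0.08,0,0,0],[-0.3,0,0,0,0,0],[-0.3,0,0,0,0,0],[-0.2,-0.2,0,0,0,0.4],[-0.2,-0.25,0,0,0,0.6],[-0.05,-0.23,0,0,0,0.61],[0,0,0,0,0,0],[0,0,0,0,0,0],[0,0,0,0,0,0],[0,0,0,0,0,0]]]'
```

```text
time: 43.33
ee_pos: [0.535, -0.1619, 0.0608]
tcp_rot: [-179.9, -0.0, -177.8]
wrist_force: [-1.2, -0.8, 0.7]
opening: 0.0449
grasp_force: 62.4
```

```bash
python3 -m crank '[[[0,-0.02,0,0,0,0],[0.3,0.012,0,0,0,0],[0.3,0.012,0,0,0,0],[0.3,0.012,0,0,0,0],[0.3,0.012,0,0,0,0],[0,0,0,0,0,0]]]'; python3 -m crank '[[[0.3,0.012,0,0,0,0],[0.3,0.012,0,0,0,0],[0.3,0.012,0,0,0,0],[0.3,0.012,0,0,0,0],[0,0,0,0,0,0],[0,0,0,0,0,0]]]'; python3 -m crank '[[[0.1,0.004,0,0,0,0],[0.1,0.004,0,0,0,0],[0,0,0,0,0,0],[0,0,0,0,0,0]]]'
```

```text
time: 43.83
ee_pos: [0.5607, -0.1614, 0.0607]
tcp_rot: [-179.9, 0.1, -177.7]
wrist_force: [2.0, -0.2, 0.7]
opening: 0.045
grasp_force: 62.7
time: 44.33
ee_pos: [0.584, -0.1605, 0.0607]
tcp_rot: [-179.9, 0.1, -177.7]
wrist_force: [2.1, -0.4, -0.0]
opening: 0.045
grasp_force: 62.5
time: 44.67
ee_pos: [0.5872, -0.1604, 0.0607]
tcp_rot: [-179.9, 0.0, -177.7]
wrist_force: [-1.4, -0.1, 0.8]
opening: 0.0451
grasp_force: 62.7
```

```bash
python3 -m crank '[[[0.1,0.004,0,0,0,0],[0.1,0.004,-0.05,0,0,0],[0,0,0,0,0,0],[0,0,0,0,0,0]]]'; python3 -m crank '[[[0.1,0.004,0,0,0,0],[0.1,0.004,0,0,0,0],[0,0,0,0,0,0],[0,0,0,0,0,0]]]'
```

```text
time: 45.0
ee_pos: [0.5888, -0.1604, 0.0607]
tcp_rot: [-179.9, -0.2, -177.7]
wrist_force: [-19.1, 0.3, 16.3]
opening: 0.045
grasp_force: 64.4
time: 45.33
ee_pos: [0.589, -0.1603, 0.0607]
tcp_rot: [-179.9, -0.7, -177.8]
wrist_force: [-40.5, -0.1, 28.9]
opening: 0.0452
grasp_force: 65.9
```

```bash
python3 -m crank '[[[-0.15,0,0,0,0,0],[0,0,0,0,0,0]]]'; python3 -m crank '[[[0,0,0,0,0,0],[0,0,0,0,0,0],[0,0,0,0,0,0],[0,0,0,0,0,0],[0,0,0.5,0,0,0],[0,0,1,0,0,0],[0,0,1,0,0,0],[0,0,1,0,0,0],[0,0,1,0,0,0],[0,0,0.5,0,0,0]]]' 1
python3 -m crank '[[[-0.6,-0.957,0,0,0,-0.15],[-0.6,-0.957,0,0,0,-0.15],[-0.6,-0.957,0,0,0,-0.15],[-0.6,-0.957,0,0,0,-0.15],[-0.6,-0.957,0,0,0,-0.15],[-0.6,-0.957,0,0,0,-0.15],[-0.6,-0.957,0,0,0,-0.15],[-0.6,-0.957,0,0,0,-0.15],[-0.6,-0.957,0,0,0,-0.15],[-0.6,-0.957,0,0,0,-0.15],[0,0,0,0,0,0],[0,0,0,0,0,0],[0,0,0,0,0,0]]]'
```

```text
time: 45.5
ee_pos: [0.5889, -0.1603, 0.0607]
tcp_rot: [-179.9, -0.3, -177.8]
wrist_force: [-23.6, 0.3, 18.6]
opening: 0.0449
grasp_force: 64.7
time: 46.33
ee_pos: [0.593, -0.1602, 0.1631]
tcp_rot: [-179.9, 0.2, -177.7]
wrist_force: [0.2, 0.1, 0.0]
opening: 0.085
grasp_force: 0.0
time: 47.42
ee_pos: [0.4724, -0.3512, 0.1597]
tcp_rot: [-180.0, 0.0, 172.0]
wrist_force: [-0.7, -0.3, 0.3]
opening: 0.0855
grasp_force: 0.0
```

```bash
python3 -m crank '[[[0.07,0,-0.99,0,0,0],[0,0,-0.99,0,0,0],[0,0,-0.99,0,0,0],[0,0,-0.99,0,0,0],[0,0,0,0,0,0],[0,0,0,0,0,0]]]'; python3 -m crank '[[[0,0,0,0,0,0],[0,0,0,0,0,0],[0,0,0,0,0,0],[0,0,0,0,0,0],[0,0,0,0,0,0],[0,0,0,0,0,0],[0,0,0,0,0,0],[0,0,0,0,0,0],[0,0,0,0,0,0],[0,0,0,0,0,0],[0,0,0,0,0,0],[0,0,0,0,0,0]]]' 0 60;  python3 -m crank '[[[0,0,0.5,0,0,0],[0,0,1,0,0,0],[0,0,1,0,0,0],[0,0,1,0,0,0],[0,0,1,0,0,0],[0,0,1,0,0,0],[0,0,0,0,0,0]]]'
python3 -m crank '[[[0.82,0.965,0,0,0,0.15],[0.82,0.965,0,0,0,0.15],[0.82,0.965,0,0,0,0.15],[0.82,0.965,0,0,0,0.15],[0.82,0.965,0,0,0,0.15],[0.82,0.965,0,0,0,0.15],[0.82,0.965,-0.4,0,0,0.15],[0.82,0.965,-0.7,0,0,0.15],[0.82,0.965,-0.7,0,0,0.15],[0.82,0.965,-0.7,0,0,0.15],[0,0,0,0,0,0],[0,0,0,0,0,0],[0,0,0,0,0,0]]]'
python3 -c "
from h import *
m,im=shot('wrist','w13')
print(bot.get_obs()['ee_pos'])
im2=cv2.resize(im[:,160:480],(800,1200),interpolation=cv2.INTER_CUBIC)[500:1100];cv2.imwrite('pics/w13b.png',im2);mk=mask(im2,'green');print([cv2.approxPolyDP(c,4,True)[:,0].tolist() for c in cv2.findContours(mk,0,2)[0] if cv2.contourArea(c)>300])
print(im2[10:80:10,411].tolist())"
```

```text
time: 47.92
ee_pos: [0.4736, -0.3503, 0.08]
tcp_rot: [-180.0, -0.1, 172.0]
wrist_force: [-0.8, -0.8, 0.8]
opening: 0.0853
grasp_force: 0.0
time: 48.92
ee_pos: [0.4738, -0.3517, 0.0812]
tcp_rot: [-179.9, 0.1, 172.0]
wrist_force: [-1.2, 0.3, 6.1]
opening: 0.0185
grasp_force: 58.5
time: 49.5
ee_pos: [0.4744, -0.3522, 0.1952]
tcp_rot: [-179.8, 0.3, 172.0]
wrist_force: [1.0, 0.2, -0.3]
opening: 0.0179
grasp_force: 58.5
time: 50.58
ee_pos: [0.6372, -0.1586, 0.1404]
tcp_rot: [-179.9, -0.0, -177.7]
wrist_force: [0.8, -0.1, -0.9]
opening: 0.0184
grasp_force: 58.6
[ 0.63727505 -0.15912248  0.1409991 ]
[[[537, 0], [518, 0], [518, 43], [502, 59], [337, 59], [335, 64], [365, 60], [366, 66], [375, 60], [387, 66], [384, 63], [391, 60], [393, 67], [347, 65], [340, 71], [269, 71], [277, 233], [306, 233], [311, 222], [345, 222], [359, 204], [381, 191], [390, 167], [406, 158], [425, 163], [439, 192], [474, 222], [506, 222], [511, 232], [551, 231], [558, 72], [550, 61], [533, 60]], [[283, 0], [288, 58], [323, 62], [303, 46], [301, 0]]]
[[249, 252, 252], [250, 252, 253], [178, 182, 236], [241, 248, 250], [238, 246, 249], [56, 100, 51], [72, 134, 62]]
```

```bash
python3 -m crank '[[[-0.03,0.02,0,0,0,0],[0,0,-0.5,0,0,0],[0,0,-0.5,0,0,0],[0,0,0,0,0,0],[0,0,0,0,0,0],[0,0,-0.2,0,0,0],[0,0,-0.2,0,0,0],[0,0,0,0,0,0],[0,0,0,0,0,0]]]'
```

```text
time: 51.38
ee_pos: [0.6369, -0.158, 0.1122]
tcp_rot: [-179.9, -0.0, -177.7]
wrist_force: [-0.2, -0.3, -0.4]
opening: 0.0182
grasp_force: 58.6
```

Tip is in the hole with no force.

```bash
python3 -m crank '[[[0,0,-0.2,0,0,0],[0,0,-0.2,0,0,0],[0,0,-0.2,0,0,0],[0,0,-0.2,0,0,0],[0,0,0,0,0,0]]]';python3 -m crank '[[[0,0,-0.2,0,0,0],[0,0,-0.2,0,0,0],[0,0,-0.2,0,0,0],[0,0,-0.2,0,0,0],[0,0,0,0,0,0],[0,0,0,0,0,0]]]'; python3 -m crank '[[[0,0,-0.12,0,0,0],[0,0,-0.1,0,0,0],[0,0,0,0,0,0],[0,0,0,0,0,0]]]'
```

```text
time: 51.8
ee_pos: [0.6366, -0.158, 0.0952]
tcp_rot: [-180.0, -0.1, -177.7]
wrist_force: [0.8, 0.1, -0.6]
opening: 0.0184
grasp_force: 58.6
time: 52.3
ee_pos: [0.6369, -0.1581, 0.0801]
tcp_rot: [-179.9, -0.0, -177.7]
wrist_force: [-1.4, 0.3, -1.6]
opening: 0.0182
grasp_force: 58.5
time: 52.63
ee_pos: [0.6369, -0.158, 0.0762]
tcp_rot: [-179.9, 0.0, -177.7]
wrist_force: [-2.3, 0.8, 1.7]
opening: 0.0183
grasp_force: 58.8
```

```bash
python3 -m crank '[[[0,0,-0.1,0,0,0],[0,0,-0.05,0,0,0],[0,0,0,0,0,0]]]';python3 -m crank '[[[0,0,0.05,0,0,0],[0,0,0,0,0,0],[0,0,0,0,0,0],[0,0,0,0,0,0],[0,0,0,0,0,0],[0,0,0.5,0,0,0],[0,0,1,0,0,0],[0,0,1,0,0,0],[0,0,1,0,0,0],[0,0,1,0,0,0],[0,0,0.2,0,0,0]]]' 1; python3 -m crank '[[[-0.605,0.95,0,0,0,-0.148],[-0.605,0.95,0,0,0,-0.148],[-0.605,0.95,0,0,0,-0.148],[-0.605,0.95,0,0,0,-0.148],[-0.605,0.95,0,0,0,-0.148],[-0.605,0.95,0,0,0,-0.148],[-0.605,0.95,0,0,0,-0.148],[-0.605,0.95,0,0,0,-0.148],[-0.605,0.95,0,0,0,-0.148],[-0.605,0.95,0,0,0,-0.148],[-0.605,0.95,0,0,0,-0.148],[-0.605,0.95,0,0,0,-0.148],[-0.605,0.95,0,0,0,-0.148],[-0.605,0.95,0,0,0,-0.148],[-0.605,0.95,0,0,0,-0.148],[-0.605,0.95,0,0,0,-0.148],[0,0,0,0,0,0],[0,0,0,0,0,0]]]'
python3 -c "
from h import *
m,im=shot('wrist','w14')
im2=cv2.resize(im,(800,600),interpolation=cv2.INTER_CUBIC)
mk=mask(im2,'yellow');C=[cv2.approxPolyDP(c,4,True)[:,0].tolist() for c in cv2.findContours(mk,0,2)[0] if cv2.contourArea(c)>300];print(C)
print(eyes(m,im))
for c in C: pts('w14',[(str(p),p[0],p[1],.016) for p in c])
cv2.imwrite('pics/w14b.png',im2)"
```

```text
time: 52.88
ee_pos: [0.6371, -0.158, 0.0761]
tcp_rot: [-179.9, 0.1, -177.7]
wrist_force: [-9.5, 4.0, 19.8]
opening: 0.0186
grasp_force: 60.8
time: 53.8
ee_pos: [0.638, -0.1583, 0.1727]
tcp_rot: [-179.9, 0.3, -177.7]
wrist_force: [0.6, -1.2, 0.2]
opening: 0.0855
grasp_force: 0.0
time: 55.3
ee_pos: [0.443, 0.1466, 0.1682]
tcp_rot: [-179.9, 0.0, 166.1]
wrist_force: [0.3, 0.9, -0.2]
opening: 0.0854
grasp_force: 0.0
[[[496, 414], [437, 424], [439, 429], [423, 427], [431, 465], [502, 453]], [[359, 338], [367, 338], [360, 337], [360, 325], [365, 332], [367, 269], [373, 258], [441, 259], [421, 249], [461, 248], [360, 244]]]
[(array([325.9, 290.1,  16.8,  19.2]), array([0.4893, 0.1366, 0.01  ])), (array([300.2, 247.7,   6.1,   9.3]), array([0.4498, 0.1255, 0.01  ])), (array([302. , 222.3,  13.4,  29.5]), array([0.4304, 0.132 , 0.01  ]))]
[496, 414] [0.5358 0.1849 0.016 ] loc [-80.4 -59.9]
[437, 424] [0.5337 0.1458 0.016 ] loc [-87.7 -21.5]
[439, 429] [0.5376 0.1462 0.016 ] loc [-91.4 -22.9]
[423, 427] [0.5336 0.1363 0.016 ] loc [-90.  -12.3]
[431, 465] [0.5628 0.135  0.016 ] loc [-118.6  -18. ]
[502, 453] [0.5652 0.1833 0.016 ] loc [-109.3  -65.5]
[359, 338] [0.4636 0.1117 0.016 ] loc [-28.   28.5]
[367, 338] [0.4648 0.1165 0.016 ] loc [-27.9  23.5]
[360, 337] [0.4631 0.1125 0.016 ] loc [-27.3  27.8]
[360, 325] [0.4555 0.1145 0.016 ] loc [-19.4  27.7]
[365, 332] [0.4607 0.1164 0.016 ] loc [-24.   24.6]
[367, 269] [0.4225 0.1279 0.016 ] loc [15.8 22.6]
[373, 258] [0.417  0.1331 0.016 ] loc [22.5 18.9]
[441, 259] [0.4273 0.1724 0.016 ] loc [ 21.9 -21.7]
[421, 249] [0.4186 0.1622 0.016 ] loc [27.9 -9.7]
[461, 248] [0.4237 0.1853 0.016 ] loc [ 28.5 -33.4]
[360, 244] [0.4071 0.1278 0.016 ] loc [30.8 26.4]
```

```bash
python3 -m crank '[[[0.025,0.14,-0.9,0,0,-0.3],[0,0,-0.94,0,0,0],[0,0,-0.94,0,0,0],[0,0,-0.94,0,0,0],[0,0,-0.94,0,0,0],[0,0,-0.94,0,0,0],[0,0,-0.94,0,0,0],[0,0,0,0,0,0],[0,0,0,0,0,0]]]'
python3 -m crank '[[[0,0,0,0,0,0],[0,0,0,0,0,0],[0,0,0,0,0,0],[0,0,0,0,0,0],[0,0,0,0,0,0],[0,0,0,0,0,0],[0,0,0,0,0,0],[0,0,0,0,0,0],[0,0,0,0,0,0],[0,0,0,0,0,0]]]' 0 60
python3 -m crank '[[[0,0,0.5,0,0,0],[0,0,1,0,0,0],[0,0,1,0,0,0],[0,0,1,0,0,0],[0,0,1,0,0,0],[0,0,0.2,0,0,0]]]'
python3 - <<'E'
from h import *
m=bot.camera_model("top")
for n,u,v,z in [("y",281.8,176.8,.045),("r",347.3,173.6,.045),("g",410,173.6,.045),("ydfl",160+236/2.2,150+163/2.2,.02),("ydfr",160+299/2.2,150+166/2.2,.02),("rdfl",160+379/2.2,150+156/2.2,.02),("rdfr",160+443/2.2,150+159/2.2,.02)]: print(n,ray(m,u,v,z).round(4))
pts("w3",[("ydfr",140,349,.02),("ydfl",10,347,.02),("yd2",119,184,.02),("jfr",99,156,.045),("jbr",64,45,.045)])
pts("w4",[("hole",0,0,.045),("ydfr",640,264,.02),("ydfl",795,273,.02)])
E
```

```text
time: 56.1
ee_pos: [0.4436, 0.1479, 0.0368]
tcp_rot: [-179.9, -0.1, 163.9]
wrist_force: [-0.6, 0.1, 0.7]
opening: 0.0854
grasp_force: 0.0
time: 56.93
ee_pos: [0.4448, 0.149, 0.0388]
tcp_rot: [180.0, 0.1, 163.9]
wrist_force: [-0.2, -0.2, 6.2]
opening: 0.0451
grasp_force: 62.4
time: 57.43
ee_pos: [0.4449, 0.1491, 0.1351]
tcp_rot: [179.9, 0.2, 163.9]
wrist_force: [0.9, 0.1, -2.4]
opening: 0.0451
grasp_force: 62.1
y [0.637  0.1575 0.045 ]
r [ 0.6413 -0.0028  0.045 ]
g [ 0.6379 -0.1559  0.045 ]
ydfl [0.5239 0.1976 0.02  ]
ydfr [0.519  0.1265 0.02  ]
rdfl [0.5283 0.0359 0.02  ]
rdfr [ 0.5234 -0.0363  0.02  ]
ydfr [0.521  0.1261 0.02  ] loc [-79.5   1. ]
ydfl [0.5238 0.1945 0.02  ] loc [-63.3 -65.5]
yd2 [0.6048 0.1212 0.02  ] loc [-161.4  -17.4]
jfr [0.6163 0.1124 0.045 ] loc [-174.8  -12.2]
jbr [0.6582 0.1178 0.045 ] loc [-213.6  -29. ]
hole [ 0.4035 -0.1559  0.045 ] loc [-44.6 304.5]
ydfr [0.5178 0.1166 0.02  ] loc [-79.1  11.1]
ydfl [0.5242 0.1949 0.02  ] loc [-63.5 -65.9]
```

```bash
python3 -m crank '[[[0.92,0.03,0.3,0,0,0.166],[0.92,0.03,0.3,0,0,0.166],[0.92,0.03,0.3,0,0,0.166],[0.92,0.03,0.3,0,0,0.166],[0.92,0.03,0.3,0,0,0.166],[0.92,0.03,0.3,0,0,0.166],[0.92,0.03,0.3,0,0,0.166],[0.92,0.03,0.3,0,0,0.166],[0.92,0.03,0.3,0,0,0.166],[0.92,0.03,0.3,0,0,0.166],[0.92,0.03,0.3,0,0,0.166],[0.92,0.03,0.3,0,0,0.166],[0,0,0,0,0,0],[0,0,0,0,0,0],[0,0,0,0,0,0]]]'
python3 -c "
from h import *
m,im=shot('wrist','w15')
im2=cv2.resize(im,(800,600),interpolation=cv2.INTER_CUBIC)
mk=mask(im2,'yellow');C=[cv2.approxPolyDP(c,3,True)[:,0].tolist() for c in cv2.findContours(mk,0,2)[0] if cv2.contourArea(c)>300];
for c in C:
  print('--'); pts('w15',[(str(p),p[0],p[1],.045) for p in c])
print(*[o for o in dockhole(m,im,'yellow')])
cv2.imwrite('pics/w15b.png',im2)"
```

```text
time: 58.68
ee_pos: [0.664, 0.1559, 0.2023]
tcp_rot: [-179.9, -0.1, 177.6]
wrist_force: [-0.0, 0.3, -2.8]
opening: 0.0452
grasp_force: 62.0
--
[345, 218] [0.617 0.122 0.045] loc [45.4 35.9]
[347, 286] [0.6583 0.1201 0.045 ] loc [ 4. 36.]
[429, 288] [0.6617 0.1707 0.045 ] loc [  2.8 -14.6]
[405, 292] [0.6636 0.1557 0.045 ] loc [0.2 0.2]
[316, 292] [0.6613 0.1006 0.045 ] loc [ 0.2 55.3]
[307, 306] [0.6701 0.0942 0.045 ] loc [-8.8 61.4]
[311, 363] [0.7082 0.0931 0.045 ] loc [-46.9  60.9]
[319, 362] [0.7077 0.0983 0.045 ] loc [-46.2  55.7]
[333, 327] [0.6845 0.1093 0.045 ] loc [-22.5  45.7]
[340, 322] [0.6813 0.114  0.045 ] loc [-19.2  41.2]
[466, 320] [0.6833 0.1934 0.045 ] loc [-17.8 -38.2]
[478, 335] [0.6935 0.2009 0.045 ] loc [-27.8 -46.2]
[487, 363] [0.7128 0.2067 0.045 ] loc [-46.8 -52.8]
[496, 364] [0.7138 0.2125 0.045 ] loc [-47.5 -58.6]
[498, 298] [0.6698 0.2133 0.045 ] loc [ -3.6 -57.6]
[487, 288] [0.6631 0.2064 0.045 ] loc [  2.8 -50.5]
[458, 288] [0.6624 0.1886 0.045 ] loc [  2.8 -32.6]
[460, 219] [0.6204 0.1902 0.045 ] loc [ 44.8 -32.5]
--
[364, 68] [0.5366 0.1384 0.045 ] loc [126.4  22.7]
[365, 120] [0.5632 0.1373 0.045 ] loc [99.8 22.8]
[443, 120] [0.565  0.1812 0.045 ] loc [ 99.8 -21.2]
[445, 69] [0.5389 0.1828 0.045 ] loc [125.9 -21.7]
(array([322.1, 197.8,  18. ,  19. ]), array([0.6358, 0.1554, 0.045 ]))
```

```bash
python3 -m crank '[[[-0.91,0.026,0,0,0,0],[-0.91,0.026,0,0,0,0],[-0.91,0.026,-0.2,0,0,0],[-0.91,0.026,-0.4,0,0,0],[-0.91,0.026,-0.6,0,0,0],[-0.91,0.026,-0.6,0,0,0],[-0.91,0.026,-0.6,0,0,0],[0,0,-0.9,0,0,0],[0,0,-0.9,0,0,0],[0,0,-0.9,0,0,0],[0,0,-0.9,0,0,0],[0,0,-0.9,0,0,0],[0,0,0,0,0,0],[0,0,0,0,0,0],[0,0,0,0,0,0]]]'
```

```text
time: 59.98
ee_pos: [0.5373, 0.1597, 0.0666]
tcp_rot: [-180.0, 0.1, 177.6]
wrist_force: [0.3, -0.0, -3.1]
opening: 0.0449
grasp_force: 62.0
```

```bash
python3 -m crank '[[[0,0,-0.15,0,0,0],[0,0,-0.15,0,0,0],[0,0,0,0,0,0],[0.3,-0.0125,0,0,0,0],[0.3,-0.0125,0,0,0,0],[0.3,-0.0125,0,0,0,0],[0.3,-0.0125,0,0,0,0],[0.3,-0.0125,0,0,0,0],[0,0,0,0,0,0],[0,0,0,0,0,0]]]'; python3 -m crank '[[[0.3,-0.0125,0,0,0,0],[0.3,-0.0125,0,0,0,0],[0.2,-0.008,0,0,0,0],[0.1,-0.004,0,0,0,0],[0,0,0,0,0,0],[0,0,0,0,0,0]]]'
```

```text
time: 60.82
ee_pos: [0.5675, 0.1582, 0.0591]
tcp_rot: [-179.9, -0.0, 177.6]
wrist_force: [0.1, 0.1, -2.3]
opening: 0.0452
grasp_force: 62.1
time: 61.32
ee_pos: [0.5853, 0.1575, 0.0592]
tcp_rot: [-179.9, -0.0, 177.6]
wrist_force: [0.9, 0.3, -3.3]
opening: 0.0449
grasp_force: 62.1
```

```bash
python3 -m crank '[[[0.1,-0.004,-0.03,0,0,0],[0.1,-0.004,0,0,0,0],[0.1,-0.004,0,0,0,0],[0,0,0,0,0,0],[0,0,0,0,0,0]]]'; python3 -m crank '[[[0.08,-0.003,0,0,0,0],[0.08,-0.003,0,0,0,0],[0,0,0,0,0,0],[0,0,0,0,0,0]]]'
```

```text
time: 61.73
ee_pos: [0.5885, 0.1576, 0.059]
tcp_rot: [-179.9, -0.3, 177.6]
wrist_force: [-17.5, 0.6, 7.2]
opening: 0.0447
grasp_force: 63.2
time: 62.07
ee_pos: [0.5887, 0.1575, 0.059]
tcp_rot: [-179.9, -0.7, 177.7]
wrist_force: [-34.2, 0.9, 18.3]
opening: 0.0448
grasp_force: 64.3
```

```bash
python3 -m crank '[[[-0.13,0,0,0,0,0],[0,0,0,0,0,0]]]'; python3 -m crank '[[[0,0,0,0,0,0],[0,0,0,0,0,0],[0,0,0,0,0,0],[0,0,0,0,0,0],[0,0,0.5,0,0,0],[0,0,1,0,0,0],[0,0,1,0,0,0],[0,0,1,0,0,0],[0,0,1,0,0,0],[0,0,0.5,0,0,0]]]' 1
python3 -m crank '[[[-0.036,-0.966,0,0,0,-0.03],[-0.036,-0.966,0,0,0,-0.03],[-0.036,-0.966,0,0,0,-0.03],[-0.036,-0.966,0,0,0,-0.03],[-0.036,-0.966,0,0,0,-0.03],[-0.036,-0.966,0,0,0,-0.03],[-0.036,-0.966,0,0,0,-0.03],[-0.036,-0.966,0,0,0,-0.03],[-0.036,-0.966,0,0,0,-0.03],[-0.036,-0.966,0,0,0,-0.03],[-0.036,-0.966,0,0,0,-0.03],[-0.036,-0.966,0,0,0,-0.03],[-0.036,-0.966,0,0,0,-0.03],[-0.036,-0.966,0,0,0,-0.03],[-0.036,-0.966,0,0,0,-0.03]]]'
python3 -m crank '[[[-0.036,-0.966,0,0,0,-0.03],[-0.036,-0.966,0,0,0,-0.03],[-0.036,-0.966,0,0,0,-0.03],[-0.036,-0.966,0,0,0,-0.03],[-0.036,-0.966,0,0,0,-0.03],[-0.036,-0.966,0,0,0,-0.03],[-0.036,-0.966,0,0,0,-0.03],[-0.036,-0.966,0,0,0,-0.03],[-0.036,-0.966,0,0,0,-0.03],[-0.036,-0.966,0,0,0,-0.03],[-0.036,-0.966,0,0,0,-0.03],[-0.036,-0.966,0,0,0,-0.03],[0,0,0,0,0,0],[0,0,0,0,0,0],[0,0,0,0,0,0]]]'
```

```text
time: 62.23
ee_pos: [0.5885, 0.1575, 0.0589]
tcp_rot: [-180.0, -0.4, 177.6]
wrist_force: [-20.1, 1.5, 9.3]
opening: 0.0447
grasp_force: 63.2
time: 63.07
ee_pos: [0.5927, 0.1574, 0.1623]
tcp_rot: [-180.0, 0.2, 177.6]
wrist_force: [0.5, -0.5, -0.1]
opening: 0.0853
grasp_force: 0.0
time: 64.32
ee_pos: [0.581, -0.1336, 0.1589]
tcp_rot: [-179.9, 0.0, 174.5]
wrist_force: [0.1, -0.5, 0.1]
opening: 0.0852
grasp_force: 0.0
time: 65.57
ee_pos: [0.5724, -0.364, 0.1586]
tcp_rot: [-180.0, -0.0, 172.1]
wrist_force: [1.0, 0.5, 1.4]
opening: 0.0853
grasp_force: 0.0
```

```bash
python3 -m crank '[[[0.05,0,-0.98,0,0,0],[0,0,-0.98,0,0,0],[0,0,-0.98,0,0,0],[0,0,-0.98,0,0,0],[0,0,0,0,0,0],[0,0,0,0,0,0]]]'; python3 -m crank '[[[0,0,0,0,0,0],[0,0,0,0,0,0],[0,0,0,0,0,0],[0,0,0,0,0,0],[0,0,0,0,0,0],[0,0,0,0,0,0],[0,0,0,0,0,0],[0,0,0,0,0,0],[0,0,0,0,0,0],[0,0,0,0,0,0],[0,0,0,0,0,0],[0,0,0,0,0,0]]]' 0 60;  python3 -m crank '[[[0,0,0.5,0,0,0],[0,0,1,0,0,0],[0,0,1,0,0,0],[0,0,1,0,0,0],[0,0,1,0,0,0],[0,0,1,0,0,0],[0,0,0,0,0,0]]]'
python3 -m crank '[[[0.117,0.962,0,0,0,0.03],[0.117,0.962,0,0,0,0.03],[0.117,0.962,0,0,0,0.03],[0.117,0.962,0,0,0,0.03],[0.117,0.962,0,0,0,0.03],[0.117,0.962,0,0,0,0.03],[0.117,0.962,0,0,0,0.03],[0.117,0.962,0,0,0,0.03],[0.117,0.962,0,0,0,0.03],[0.117,0.962,0,0,0,0.03],[0.117,0.962,0,0,0,0.03],[0.117,0.962,0,0,0,0.03],[0.117,0.962,0,0,0,0.03],[0.117,0.962,0,0,0,0.03],[0.117,0.962,0,0,0,0.03]]]'
python3 -m crank '[[[0.117,0.962,0,0,0,0.03],[0.117,0.962,0,0,0,0.03],[0.117,0.962,0,0,0,0.03],[0.117,0.962,0,0,0,0.03],[0.117,0.962,0,0,0,0.03],[0.117,0.962,0,0,0,0.03],[0.117,0.962,0,0,0,0.03],[0.117,0.962,0,0,0,0.03],[0.117,0.962,-0.4,0,0,0.03],[0.117,0.962,-0.7,0,0,0.03],[0.117,0.962,-0.7,0,0,0.03],[0.117,0.962,-0.7,0,0,0.03],[0,0,0,0,0,0],[0,0,0,0,0,0],[0,0,0,0,0,0]]]'
python3 -c "
from h import *
m,im=shot('wrist','w16')
print(bot.get_obs()['ee_pos'])
im2=cv2.resize(im[:,160:480],(800,1200),interpolation=cv2.INTER_CUBIC)[500:1100];cv2.imwrite('pics/w16b.png',im2);mk=mask(im2,'yellow');C=[cv2.approxPolyDP(c,4,True)[:,0].tolist() for c in cv2.findContours(mk,0,2)[0] if cv2.contourArea(c)>300]
for c in C: print('--');crop('w16',[(str(p),p[0],p[1],.045) for p in c])"
```

```text
time: 66.07
ee_pos: [0.5731, -0.3632, 0.0798]
tcp_rot: [-180.0, -0.1, 172.1]
wrist_force: [-0.1, -0.3, 0.8]
opening: 0.0854
grasp_force: 0.0
time: 67.07
ee_pos: [0.5737, -0.3646, 0.081]
tcp_rot: [-179.9, 0.1, 172.1]
wrist_force: [-1.0, -0.8, 5.6]
opening: 0.0184
grasp_force: 58.5
time: 67.65
ee_pos: [0.5742, -0.365, 0.1952]
tcp_rot: [-179.8, 0.3, 172.1]
wrist_force: [0.7, -0.3, 1.0]
opening: 0.0183
grasp_force: 58.6
time: 68.9
ee_pos: [0.6082, -0.0748, 0.1896]
tcp_rot: [-179.9, -0.1, 175.2]
wrist_force: [-0.6, 0.4, -0.2]
opening: 0.0184
grasp_force: 58.6
time: 70.15
ee_pos: [0.6365, 0.1547, 0.1403]
tcp_rot: [-179.9, -0.0, 177.6]
wrist_force: [-0.4, -0.4, -0.1]
opening: 0.0185
grasp_force: 58.7
[0.63670606 0.15444594 0.14080114]
--
[541, 0] [0.6024 0.1868 0.045 ] loc [ 35.7 -30.9]
[522, 0] [0.6022 0.1824 0.045 ] loc [ 35.7 -26.5]
[521, 46] [0.6132 0.182  0.045 ] loc [ 24.7 -26.6]
[512, 56] [0.6155 0.1799 0.045 ] loc [ 22.2 -24.5]
[442, 60] [0.6158 0.1631 0.045 ] loc [21.2 -7.8]
[537, 59] [0.6165 0.1858 0.045 ] loc [ 21.5 -30.5]
--
[286, 0] [0.5999 0.1268 0.045 ] loc [35.6 29.1]
[288, 
[... 1808 characters left out ...]
.8 -15.2]
[468, 70] [0.6185 0.1693 0.045 ] loc [ 18.8 -14. ]
[459, 65] [0.6172 0.1671 0.045 ] loc [ 20.  -11.9]
[462, 70] [0.6185 0.1678 0.045 ] loc [ 18.8 -12.6]
[420, 73] [0.6188 0.1577 0.045 ] loc [18.  -2.5]
[412, 65] [0.6168 0.1559 0.045 ] loc [20.  -0.6]
[407, 68] [0.6174 0.1546 0.045 ] loc [19.3  0.6]
[413, 71] [0.6182 0.1561 0.045 ] loc [18.5 -0.8]
[359, 69] [0.6172 0.1431 0.045 ] loc [19.  12.1]
[375, 60] [0.6152 0.1471 0.045 ] loc [21.2  8.3]
[379, 66] [0.6167 0.1479 0.045 ] loc [19.7  7.3]
[386, 60] [0.6153 0.1497 0.045 ] loc [21.2  5.6]
[317, 58] [0.6141 0.1332 0.045 ] loc [21.7 22.2]
[308, 46] [0.6111 0.1312 0.045 ] loc [24.6 24.3]
[306, 0] [0.6001 0.1315 0.045 ] loc [35.6 24.4]
```

```bash
python3 -m crank '[[[0.015,0.02,0,0,0,0],[0,0,-0.5,0,0,0],[0,0,-0.5,0,0,0],[0,0,0,0,0,0],[0,0,0,0,0,0],[0,0,-0.2,0,0,0],[0,0,-0.2,0,0,0],[0,0,0,0,0,0],[0,0,0,0,0,0]]]'; python3 -m crank '[[[0,0,-0.2,0,0,0],[0,0,-0.2,0,0,0],[0,0,0,0,0,0]]]'
```

```text
time: 70.95
ee_pos: [0.6368, 0.1554, 0.1121]
tcp_rot: [-179.9, -0.0, 177.6]
wrist_force: [-0.3, -0.6, -0.3]
opening: 0.0183
grasp_force: 58.7
time: 71.2
ee_pos: [0.6366, 0.1554, 0.1033]
tcp_rot: [-179.9, -0.1, 177.6]
wrist_force: [0.8, -0.4, -1.2]
opening: 0.018
grasp_force: 58.7
```

```bash
python3 -m crank '[[[0,0,-0.2,0,0,0],[0,0,-0.2,0,0,0],[0,0,-0.2,0,0,0],[0,0,0,0,0,0]]]';python3 -m crank '[[[0,0,-0.2,0,0,0],[0,0,-0.2,0,0,0],[0,0,-0.15,0,0,0],[0,0,0,0,0,0],[0,0,0,0,0,0]]]'; python3 -m crank '[[[0,0,-0.12,0,0,0],[0,0,-0.1,0,0,0],[0,0,0,0,0,0],[0,0,0,0,0,0]]]'
```

```text
time: 71.53
ee_pos: [0.6364, 0.1553, 0.091]
tcp_rot: [-179.9, -0.1, 177.6]
wrist_force: [-0.6, -0.2, -0.8]
opening: 0.0183
grasp_force: 58.7
time: 71.95
ee_pos: [0.6368, 0.1554, 0.081]
tcp_rot: [-179.9, -0.0, 177.6]
wrist_force: [0.9, -0.1, -0.2]
opening: 0.0186
grasp_force: 58.7
time: 72.28
ee_pos: [0.6368, 0.1555, 0.0767]
tcp_rot: [-179.9, -0.0, 177.6]
wrist_force: [-0.0, 0.4, -0.4]
opening: 0.0182
grasp_force: 58.7
```

```bash
python3 -m crank '[[[0,0,-0.12,0,0,0],[0,0,-0.05,0,0,0],[0,0,0,0,0,0]]]';python3 -m crank '[[[0,0,0.05,0,0,0],[0,0,0,0,0,0],[0,0,0,0,0,0],[0,0,0,0,0,0],[0,0,0,0,0,0],[0,0,0.5,0,0,0],[0,0,1,0,0,0],[0,0,1,0,0,0],[0,0,1,0,0,0],[0,0,1,0,0,0],[0,0,0.2,0,0,0]]]' 1
python3 -m crank '[[[-0.667,0.23,0.46,0,0,-0.91],[-0.667,0.23,0.46,0,0,-0.91],[-0.667,0.23,0.46,0,0,-0.91],[-0.667,0.23,0.46,0,0,-0.91],[-0.667,0.23,0.46,0,0,-0.91],[-0.667,0.23,0.46,0,0,-0.91],[-0.667,0.23,0.46,0,0,-0.91],[-0.667,0.23,0.46,0,0,-0.91],[-0.667,0.23,0.46,0,0,-0.91],[-0.667,0.23,0.46,0,0,-0.91],[-0.667,0.23,0.46,0,0,-0.91],[-0.667,0.23,0.46,0,0,-0.91],[-0.667,0.23,0.46,0,0,-0.91],[-0.667,0.23,0.46,0,0,-0.91],[0,0,0,0,0,0],[0,0,0,0,0,0]]]'
python3 - <<'E'
from h import *
m,im=shot('wrist','w17'); h=cv2.cvtColor(im,cv2.COLOR_BGR2HSV)
o=cv2.inRange(h,(8,170,130),(18,255,255)); n,l,s,c=cv2.connectedComponentsWithStats(o)
for i in range(1,n):
    if s[i,4]>15: print("orange",s[i],c[i].round(1),ray(m,*c[i],.056).round(4))
b=((h[...,2]<50)).astype(np.uint8); b[300:]=0; n,l,s,c=cv2.connectedComponentsWithStats(b)
for i in range(1,n):
    if s[i,4]>300:
        r=cv2.minAreaRect(np.argwhere(l==i)[:,::-1].astype(np.float32)); print("dark",s[i],r,[ray(m,*p,.028).round(4).tolist() for p in cv2.boxPoints(r)])
cv2.imwrite('pics/w17b.png',cv2.resize(im,(800,600)))
E
```

```text
time: 72.53
ee_pos: [0.6372, 0.1555, 0.0759]
tcp_rot: [-180.0, 0.1, 177.6]
wrist_force: [-4.9, -1.4, 13.6]
opening: 0.0179
grasp_force: 60.3
time: 73.45
ee_pos: [0.638, 0.1557, 0.1732]
tcp_rot: [180.0, 0.3, 177.6]
wrist_force: [-0.6, 0.0, 0.7]
opening: 0.0853
grasp_force: 0.0
time: 74.78
ee_pos: [0.4501, 0.2201, 0.2978]
tcp_rot: [180.0, -0.0, 90.2]
wrist_force: [1.3, 0.5, -0.4]
opening: 0.0856
grasp_force: 0.0
orange [  0  24  21  13 159] [ 9. 30.] [0.1731 0.3812 0.056 ]
orange [383  24  13  10 112] [389.  29.] [0.5064 0.3833 0.056 ]
orange [473  31  13  10 114] [479.   35.4] [0.5859 0.3785 0.056 ]
orange [ 86  36  22  13 174] [96.3 41.8] [0.2482 0.3721 0.056 ]
orange [378  74  13   9 104] [384.   78.1] [0.504  0.3435 0.056 ]
orange [  0  77  25  11 189] [11.2 82.4] [0.1657 0.3385 0.056 ]
orange [465  80  13   9 107] [471.1  84. ] [0.5833 0.3389 0.056 ]
orange [ 88  89  21  11 172] [97.9 94.1] [0.2429 0.329  0.056 ]
orange [  4 123  24  10 186] [ 15.3 127.4] [0.161  0.2995 0.056 ]
orange [373 124  13   9  96] [378.7 128.5] [0.5011 0.3    0.056 ]
orange [454 130  16   9 107] [462.8 133.9] [0.5802 0.2954 0.056 ]
orange [ 90 134  20  10 161] [ 99.3 138.4] [0.2382 0.29   0.056 ]
orange [  8 170  24   9 188] [ 19.4 173.8] [0.1558 0.2568 0.056 ]
orange [ 92 180  20   9 156] [101. 184.] [0.2331 0.2473 0.056 ]
dark [252  40  12 107 434] ((256.1440124511719, 92.93218994140625), (5.783864974975586, 106.30072021484375), 4.528824329376221) [[0.3736, 0.2837, 0.028], [0.3863, 0.381, 0.028], [0.3918, 0.3807, 0.028], [0.3795, 0.2833, 0.028]]
dark [493 266  35  29 632] ((510.0390319824219, 279.79925537109375), (37.37527084350586, 19.38880157470703), 37.5685920715332) [[0.6358, 0.1437, 0.028], [0.6467, 0.1618, 0.028], [0.6836, 0.1351, 0.028], [0.673, 0.1163, 0.028]]
```

Run:
```python
from h import *
m=mod('w17'); im=cv2.imread('pics/w17.png'); h=cv2.cvtColor(im,cv2.COLOR_BGR2HSV)
print([h[90,x].tolist() for x in range(225,275,4)])
nb=((h[...,1]<110)).astype(np.uint8); nb[300:]=0; n,l,s,c=cv2.connectedComponentsWithStats(nb)
for i in range(1,n):
    if s[i,4]>300:
        r=cv2.minAreaRect(np.argwhere(l==i)[:,::-1].astype(np.float32)); print(s[i],np.round(r[0],1),np.round(r[1],1),round(r[2],1),[ray(m,*p,.028).round(4).tolist() for p in cv2.boxPoints(r)])
```

```text
[[109, 182, 185], [110, 154, 78], [111, 79, 55], [113, 79, 55], [113, 70, 58], [110, 82, 56], [113, 76, 57], [107, 97, 50], [112, 105, 46], [109, 182, 188], [108, 181, 206], [108, 184, 207], [108, 182, 205]]
[ 225    0   40  162 4207] [245.3  80.1] [ 32.7 161.2] 3.5 [[0.3472, 0.2698, 0.028], [0.366, 0.4152, 0.028], [0.3961, 0.4137, 0.028], [0.3807, 0.268, 0.028]]
[  345     0   154   145 18334] [421.   67.9] [143.2 147.1] 4.3 [[0.4703, 0.2937, 0.028], [0.4781, 0.4233, 0.028], [0.6106, 0.4151, 0.028], [0.6161, 0.2837, 0.028]]
[ 547  124   93   81 6204] [593. 164.] [80. 92.] 90.0 [[0.6738, 0.306, 0.028], [0.7662, 0.3064, 0.028], [0.7847, 0.2256, 0.028], [0.6871, 0.2252, 0.028]]
[ 382  225  136   67 1938] [449.2 260.3] [132.8  64.6] 3.2 [[0.5154, 0.1278, 0.028], [0.5158, 0.2024, 0.028], [0.6599, 0.1948, 0.028], [0.6665, 0.1195, 0.028]]
[ 422  247   63   53 2490] [453.8 272.5] [55.9 52.9] 9.5 [[0.5619, 0.1219, 0.028], [0.5668, 0.1832, 0.028], [0.6282, 0.173, 0.028], [0.6258, 0.1108, 0.028]]
[493 266  35  30 636] [510.8 279. ] [37.5 20.8] 37.9 [[0.6361, 0.1442, 0.028], [0.6478, 0.1635, 0.028], [0.6847, 0.1365, 0.028], [0.6732, 0.1165, 0.028]]
```

```bash
python3 -m crank '[[[-0.49,0.78,-0.8,0,0,-0.13],[-0.49,0.78,-0.8,0,0,-0.13],[-0.49,0.78,-0.8,0,0,-0.13],[-0.49,0.78,-0.8,0,0,-0.13],[-0.49,0.78,-0.8,0,0,-0.13],[-0.49,0.78,-0.8,0,0,-0.13],[-0.49,0.78,-0.8,0,0,-0.13],[-0.49,0.78,-0.8,0,0,-0.13],[0,0,0,0,0,0],[0,0,0,0,0,0],[0,0,0,0,0,0]]]'
python3 - <<'E'
from h import *
m,im=shot('wrist','w18'); h=cv2.cvtColor(im,cv2.COLOR_BGR2HSV)
cv2.imwrite('pics/w18b.png',cv2.resize(im,(800,600)))
p,y=tool(); print(p,np.degrees(y))
for r in (100,150,200,250):
    row=h[r,200:440].astype(int); nb=np.where(row[:,1]<120)[0]+200
    if len(nb): 
        a,b=nb.min(),nb.max(); print(r,a,b,[h[r,x,2] for x in range(a,b,6)], loc(ray(m,a,r,.028),p,y),loc(ray(m,b,r,.028),p,y))
col=h[:,322].astype(int); print([(r,col[r].tolist()) for r in range(0,330,8)])
E
```

```text
time: 75.75
ee_pos: [0.3723, 0.3442, 0.1692]
tcp_rot: [-179.9, 0.0, 83.0]
wrist_force: [0.3, 1.1, 0.7]
opening: 0.0857
grasp_force: 0.0
[0.37251443 0.3442535  0.16972274] 82.91439628823058
150 306 336 [np.uint8(136), np.uint8(210), np.uint8(239), np.uint8(244), np.uint8(243)] [61.7 12.9] [61.7 -7.8]
200 303 339 [np.uint8(45), np.uint8(60), np.uint8(57), np.uint8(58), np.uint8(58), np.uint8(58)] [27.2 15.4] [ 27.2 -10.3]
250 200 339 [np.uint8(148), np.uint8(226), np.uint8(227), np.uint8(227), np.uint8(227), np.uint8(226), np.uint8(225), np.uint8(226), np.uint8(228), np.uint8(226), np.uint8(225), np.uint8(225), np.uint8(228), np.uint8(227), np.uint8(225), np.uint8(224), np.uint8(138), np.uint8(121), np.uint8(53), np.uint8(53), np.uint8(55), np.uint8(54), np.uint8(55), np.uint8(50)] [-10.1  92.1] [ -9.9 -10.7]
[(0, [108, 177, 217]), (8, [108, 176, 220]), (16, [108, 177, 219]), (24, [108, 176, 220]), (32, [108, 176, 219]), (40, [108, 180, 217]), (48, [108, 175, 220]), (56, [109, 177, 225]), (64, [108, 173, 224]), (72, [108, 178, 221]), (80, [108, 176, 223]), (88, [108, 178, 224]), (96, [108, 177, 225]), (104, [108, 176, 223]), (112, [108, 176, 224]), (120, [0, 1, 246]), (128, [0, 1, 246]), (136, [0, 1, 246]), (144, [0, 0, 245]), (152, [0, 1, 245]), (160, [114, 70, 58]), (168, [114, 64, 60]), (176, [115, 49, 67]), (184, [114, 64, 60]), (192, [114, 66, 58]), (200, [109, 68, 60]), (208, [112, 68, 56]), (216, [114, 68, 56]), (224, [112, 70, 55]), (232, [109, 73, 56]), (240, [115, 61, 54]), (248, [115, 60, 55]), (256, [111, 80, 54]), (264, [109, 77, 56]), (272, [116, 66, 58]), (280, [111, 77, 53]), (288, [113, 77, 53]), (296, [112, 71, 54]), (304, [112, 85, 54]), (312, [112, 81, 57]), (320, [114, 84, 58]), (328, [113, 103, 52])]
```

```bash
python3 -m crank '[[[-0.135,-0.085,-0.9,0,0,0],[0,0,-1,0,0,0],[0,0,-1,0,0,0],[0,0,-1,0,0,0],[0,0,-1,0,0,0],[0,0,-1,0,0,0],[0,0,-1,0,0,0],[0,0,-0.4,0,0,0],[0,0,0,0,0,0],[0,0,0,0,0,0]]]'
python3 -m crank '[[[0,0,0,0,0,0],[0,0,0,0,0,0],[0,0,0,0,0,0],[0,0,0,0,0,0],[0,0,0,0,0,0],[0,0,0,0,0,0],[0,0,0,0,0,0],[0,0,0,0,0,0],[0,0,0,0,0,0],[0,0,0,0,0,0],[0,0,0,0,0,0],[0,0,0,0,0,0]]]' 0 50
python3 -m crank '[[[0,0,0.5,0,0,0],[0,0,1,0,0,0],[0,0,1,0,0,0],[0,0,1,0,0,0],[0,0,1,0,0,0],[0,0,1,0,0,0],[0,0,0,0,0,0],[0,0,0,0,0,0]]]'
```

```text
time: 76.63
ee_pos: [0.3696, 0.3428, 0.0242]
tcp_rot: [-180.0, -0.0, 82.9]
wrist_force: [-0.1, -0.1, -0.1]
opening: 0.0856
grasp_force: 0.0
time: 77.63
ee_pos: [0.3694, 0.3433, 0.024]
tcp_rot: [-180.0, -0.1, 82.9]
wrist_force: [0.1, -0.8, 5.3]
opening: 0.0272
grasp_force: 51.4
time: 78.3
ee_pos: [0.3693, 0.3432, 0.1341]
tcp_rot: [-180.0, -0.1, 82.9]
wrist_force: [0.1, 0.4, -2.8]
opening: 0.0269
grasp_force: 50.6
```

```bash
python3 -m crank '[[[0.593,0.2,0.15,0,0,0.909],[0.593,0.2,0.15,0,0,0.909],[0.593,0.2,0.15,0,0,0.909],[0.593,0.2,0.15,0,0,0.909],[0.593,0.2,0.15,0,0,0.909],[0.593,0.2,0.15,0,0,0.909],[0.593,0.2,0.15,0,0,0.909],[0.593,0.2,0.15,0,0,0.909],[0.593,0.2,0.15,0,0,0.909],[0.593,0.2,0.15,0,0,0.909],[0.593,0.2,0.15,0,0,0.909],[0.593,0.2,0.15,0,0,0.909],[0.593,0.2,0.15,0,0,0.909],[0.593,0.2,0.15,0,0,0.909],[0.593,0.2,0.15,0,0,0.909],[0,0,0,0,0,0],[0,0,0,0,0,0],[0,0,0,0,0,0]]]'
cat >> h.py <<'E'
def prongs(fn):
    m,im=shot('wrist',fn); h=cv2.cvtColor(im,cv2.COLOR_BGR2HSV); p,y=tool(); print(p,np.degrees(y))
    o=cv2.inRange(h,(8,170,130),(18,255,255)); n,l,s,c=cv2.connectedComponentsWithStats(o)
    for i in range(1,n):
        if s[i,4]>25: print("orange",s[i],c[i].round(1),ray(m,*c[i],.054).round(4))
    return m,im,h
E
python3 -c "
from h import *
m,im,h=prongs('w19')"
```

```text
time: 79.8
ee_pos: [0.5462, 0.4026, 0.1769]
tcp_rot: [-179.9, -0.1, 176.4]
wrist_force: [-0.2, 0.7, -1.9]
opening: 0.0271
grasp_force: 50.5
[0.54614884 0.40264948 0.17732671] 176.48181228519238
orange [160 181  16  19 209] [166.3 190.1] [0.5018 0.3008 0.054 ]
orange [227 181  16  19 266] [234.5 189.8] [0.5044 0.3458 0.054 ]
orange [173 289  18  22 279] [181.8 299.6] [0.5798 0.2984 0.054 ]
orange [235 289  14  22 257] [241.4 299.4] [0.5822 0.341  0.054 ]
```

```bash
python3 -m crank '[[[0.095,0.07,-0.4,0,0,0],[0,0,-1,0,0,0],[0,0,-1,0,0,0],[0,0,-1,0,0,0],[0,0,-1,0,0,0],[0,0,0,0,0,0],[0,0,-0.4,0,0,0],[0,0,-0.3,0,0,0],[0,0,0,0,0,0],[0,0,0,0,0,0]]]'; python3 -m crank '[[[0,0,-0.15,0,0,0],[0,0,-0.1,0,0,0],[0,0,0,0,0,0],[0,0,0,0,0,0]]]'
```

```text
time: 80.68
ee_pos: [0.549, 0.4045, 0.0769]
tcp_rot: [-180.0, 0.0, 176.6]
wrist_force: [-0.2, 0.0, -2.2]
opening: 0.0272
grasp_force: 50.4
time: 81.02
ee_pos: [0.5489, 0.4044, 0.0714]
tcp_rot: [-179.9, 0.0, 176.6]
wrist_force: [0.4, 0.7, -1.3]
opening: 0.0273
grasp_force: 50.4
```

```bash
python3 -m crank '[[[0,0,-0.2,0,0,0],[0,0,-0.15,0,0,0],[0,0,0,0,0,0],[0,0,0,0,0,0]]]'; python3 -m crank '[[[0,0,-0.1,0,0,0],[0,0,0,0,0,0],[0,0,0,0,0,0]]]'
```

```text
time: 81.35
ee_pos: [0.5487, 0.4042, 0.0639]
tcp_rot: [-179.9, -0.0, 176.6]
wrist_force: [0.1, 0.3, -2.1]
opening: 0.027
grasp_force: 50.4
time: 81.6
ee_pos: [0.5488, 0.4044, 0.0623]
tcp_rot: [-179.9, 0.0, 176.6]
wrist_force: [0.5, -0.2, -1.4]
opening: 0.0271
grasp_force: 50.5
```

```bash
python3 -m crank '[[[0,0,-0.04,0,0,0],[0,0,0,0,0,0]]]'; python3 -m crank '[[[0,0,0,0,0,0],[0,0,0,0,0,0],[0,0,0,0,0,0],[0,0,0,0,0,0],[0,0,0.3,0,0,0],[0,0,1,0,0,0],[0,0,1,0,0,0],[0,0,1,0,0,0],[0,0,1,0,0,0],[0,0,1,0,0,0],[0,0,1,0,0,0],[0,0,0,0,0,0]]]' 0.7
python3 -c "
from h import *
m,im,h=prongs('w20')"
python3 -m crank '[[[-0.216,-0.98,0,0,0,-0.374],[-0.216,-0.98,0,0,0,-0.374],[-0.216,-0.98,0,0,0,-0.374],[-0.216,-0.98,0,0,0,-0.374],[-0.216,-0.98,0,0,0,-0.374],[-0.216,-0.98,0,0,0,-0.374],[-0.216,-0.98,0,0,0,-0.374],[-0.216,-0.98,0,0,0,-0.374],[-0.216,-0.98,0,0,0,-0.374],[-0.216,-0.98,0,0,0,-0.374],[-0.216,-0.98,0,0,0,-0.374],[-0.216,-0.98,0,0,0,-0.374],[-0.216,-0.98,0,0,0,-0.374],[-0.216,-0.98,0,0,0,-0.374],[-0.216,-0.98,0,0,0,-0.374],[-0.216,-0.98,0,0,0,-0.374],[-0.216,-0.98,0,0,0,-0.374],[-0.216,-0.98,0,0,0,-0.374],[-0.216,-0.98,0,0,0,-0.374]]]' 1
python3 -m crank '[[[-0.216,-0.98,0,0,0,-0.374],[-0.216,-0.98,0,0,0,-0.374],[-0.216,-0.98,0,0,0,-0.374],[-0.216,-0.98,0,0,0,-0.374],[-0.216,-0.98,0,0,0,-0.374],[-0.216,-0.98,0,0,0,-0.374],[-0.216,-0.98,0,0,0,-0.374],[-0.216,-0.98,0,0,0,-0.374],[-0.216,-0.98,0,0,0,-0.374],[-0.216,-0.98,0,0,0,-0.374],[-0.216,-0.98,0,0,0,-0.374],[-0.216,-0.98,0,0,0,-0.374],[-0.216,-0.98,0,0,0,-0.374],[-0.216,-0.98,0,0,0,-0.374],[-0.216,-0.98,0,0,0,-0.374],[-0.216,-0.98,0,0,0,-0.374],[-0.216,-0.98,0,0,0,-0.374],[0,0,0,0,0,0],[0,0,0,0,0,0],[0,0,0,0,0,0]]]'
python3 - <<'E'
from h import *
m,im=shot('wrist','w21'); h=cv2.cvtColor(im,cv2.COLOR_BGR2HSV); p,y=tool(); print(p,np.degrees(y))
w=((h[...,1]<60)&(h[...,2]>120)).astype(np.uint8); n,l,s,c=cv2.connectedComponentsWithStats(w)
for i in range(1,n):
    if s[i,4]>500:
        r=cv2.minAreaRect(np.argwhere(l==i)[:,::-1].astype(np.float32)); print(s[i],np.round(r[0],1),np.round(r[1],1),round(r[2],1),[(q.round(0).tolist(),loc(ray(m,*q,.028),p,y).tolist()) for q in cv2.boxPoints(r)])
E
```

```text
time: 81.77
ee_pos: [0.5489, 0.4044, 0.0621]
tcp_rot: [-180.0, 0.0, 176.6]
wrist_force: [-1.3, -1.2, 2.7]
opening: 0.0273
grasp_force: 51.0
time: 82.77
ee_pos: [0.5498, 0.405, 0.1929]
tcp_rot: [179.8, 0.3, 176.6]
wrist_force: [1.0, 0.3, 1.2]
opening: 0.0598
grasp_force: 0.0
[0.54961378 0.40492643 0.19058285] 176.62971304776238
orange [164 172  19  18 280] [172.9 180.5] [0.5018 0.303  0.054 ]
orange [228 172  14  18 231] [234.5 180.5] [0.5043 0.3457 0.054 ]
orange [285 172  11  19 192] [290.1 181. ] [0.5069 0.3844 0.054 ]
orange [347 172  12  18 187] [352.2 180.7] [0.5093 0.4276 0.054 ]
orange [176 275  17  21 256] [184.1 285.2] [0.5796 0.2984 0.054 ]
orange [235 275  13  19 213] [241.2 284.4] [0.5816 0.3413 0.054 ]
orange [288 275  10  21 192] [292.7 285.2] [0.5845 0.3799 0.054 ]
orange [345 275  11  21 186] [349.8 285.3] [0.5872 0.4228 0.054 ]
time: 84.4
ee_pos: [0.4661, 0.031, 0.1867]
tcp_rot: [-179.9, -0.0, 127.6]
wrist_force: [-0.3, 1.1, -1.1]
opening: 0.0852
grasp_force: 0.0
time: 86.07
ee_pos: [0.3931, -0.3007, 0.187]
tcp_rot: [-179.9, -0.0, 84.1]
wrist_force: [-0.2, -0.2, -0.7
[... 374 characters left out ...]
3.8]), ([296.0, 164.0], [51.2, 20.8]), ([333.0, 169.0], [47.9, -6.0]), ([309.0, 356.0], [-109.5, 13.1])]
[  397   244   215   121 14868] [502.8 305.4] [214.6 118.2] 1.4 [([394.0, 362.0], [-115.1, -59.9]), ([397.0, 244.0], [-9.8, -56.9]), ([612.0, 249.0], [-14.0, -225.8]), ([609.0, 367.0], [-120.0, -245.0])]
[146 303  56  63 930] [177.8 331.7] [22.9 73.7] 39.8 [([145.0, 353.0], [-106.5, 153.1]), ([193.0, 296.0], [-54.2, 107.8]), ([210.0, 311.0], [-67.3, 94.4]), ([163.0, 367.0], [-120.8, 139.7])]
[ 521  449   54   31 1191] [547.5 464. ] [30. 53.] 90.0 [([521.0, 449.0], [-206.3, -181.7]), ([574.0, 449.0], [-206.2, -230.6]), ([574.0, 479.0], [-240.9, -236.8]), ([521.0, 479.0], [-241.1, -186.6])]
```

```bash
python3 -m crank '[[[-0.363,-0.515,-0.2,0,0,-0.373],[-0.363,-0.515,-0.2,0,0,-0.373],[-0.363,-0.515,-0.2,0,0,-0.373],[0,0,0,0,0,0],[0,0,0,0,0,0],[0,0,0,0,0,0]]]'
python3 - <<'E'
from h import *
m,im=shot('wrist','w22'); h=cv2.cvtColor(im,cv2.COLOR_BGR2HSV); p,y=tool(); print(p,np.degrees(y))
for r in (130,150,170,190,210,230,250,270):
    row=h[r].astype(int); nb=np.where(row[270:380,1]<100)[0]+270
    if len(nb):
        a,b=nb.min(),nb.max(); print(r,a,b,[int(h[r,x,2]) for x in range(a,b,5)], loc(ray(m,a,r,.028),p,y),loc(ray(m,b,r,.028),p,y))
print([(r,h[r,322].tolist()) for r in range(100,200,6)])
E
```

```text
time: 86.62
ee_pos: [0.3719, -0.3314, 0.1757]
tcp_rot: [-180.0, -0.0, 76.5]
wrist_force: [0.8, 0.3, 0.2]
opening: 0.0852
grasp_force: 0.0
[ 0.37201449 -0.33145734  0.17580641] 76.47696891301501
130 317 330 [168, 226, 229] [75.1  5. ] [75.1 -4.1]
150 309 338 [120, 194, 227, 236, 233, 220] [61.6 10.7] [61.6 -9.8]
170 304 342 [135, 252, 254, 254, 254, 254, 254, 253] [47.8 14.4] [ 47.8 -12.8]
190 304 342 [137, 252, 254, 254, 254, 254, 254, 253] [33.5 14.6] [ 33.5 -13. ]
210 304 342 [137, 252, 254, 254, 254, 254, 254, 252] [18.9 14.8] [ 18.9 -13.2]
230 305 341 [157, 253, 254, 254, 254, 254, 254, 249] [ 3.8 14.3] [  3.8 -12.6]
250 305 341 [149, 253, 254, 254, 254, 254, 254, 243] [-11.8  14.5] [-11.8 -12.8]
270 305 340 [149, 252, 254, 254, 254, 254, 254] [-27.8  14.7] [-27.8 -12.3]
[(100, [108, 179, 199]), (106, [108, 180, 200]), (112, [108, 178, 202]), (118, [108, 177, 202]), (124, [120, 1, 226]), (130, [90, 1, 226]), (136, [90, 1, 227]), (142, [0, 1, 232]), (148, [0, 0, 232]), (154, [0, 1, 233]), (160, [60, 1, 255]), (166, [60, 1, 254]), (172, [60, 1, 254]), (178, [30, 1, 227]), (184, [60, 1, 254]), (190, [60, 1, 254]), (196, [60, 1, 254])]
```

```bash
python3 -m crank '[[[-0.08,-0.135,-0.9,0,0,0],[0,0,-1,0,0,0],[0,0,-1,0,0,0],[0,0,-1,0,0,0],[0,0,-1,0,0,0],[0,0,-1,0,0,0],[0,0,-1,0,0,0],[0,0,-0.65,0,0,0],[0,0,0,0,0,0],[0,0,0,0,0,0]]]'
python3 -m crank '[[[0,0,0,0,0,0],[0,0,0,0,0,0],[0,0,0,0,0,0],[0,0,0,0,0,0],[0,0,0,0,0,0],[0,0,0,0,0,0],[0,0,0,0,0,0],[0,0,0,0,0,0],[0,0,0,0,0,0],[0,0,0,0,0,0],[0,0,0,0,0,0],[0,0,0,0,0,0]]]' 0 50
python3 -m crank '[[[0,0,0.5,0,0,0],[0,0,1,0,0,0],[0,0,1,0,0,0],[0,0,1,0,0,0],[0,0,1,0,0,0],[0,0,1,0,0,0],[0,0,1,0,0,0],[0,0,1,0,0,0],[0,0,1,0,0,0],[0,0,0,0,0,0],[0,0,0,0,0,0]]]'
```

```text
time: 87.5
ee_pos: [0.3701, -0.3342, 0.0245]
tcp_rot: [-179.9, -0.0, 76.4]
wrist_force: [-0.5, 0.4, 0.5]
opening: 0.0855
grasp_force: 0.0
time: 88.5
ee_pos: [0.3703, -0.3352, 0.0253]
tcp_rot: [180.0, 0.0, 76.4]
wrist_force: [-0.0, 0.3, 5.3]
opening: 0.0272
grasp_force: 51.4
time: 89.42
ee_pos: [0.3702, -0.3351, 0.1953]
tcp_rot: [180.0, 0.0, 76.4]
wrist_force: [0.5, -0.0, -2.8]
opening: 0.0271
grasp_force: 50.6
```

```bash
python3 -m crank '[[[0.254,0.964,0,0,0,0.429],[0.254,0.964,0,0,0,0.429],[0.254,0.964,0,0,0,0.429],[0.254,0.964,0,0,0,0.429],[0.254,0.964,0,0,0,0.429],[0.254,0.964,0,0,0,0.429],[0.254,0.964,0,0,0,0.429],[0.254,0.964,0,0,0,0.429],[0.254,0.964,0,0,0,0.429],[0.254,0.964,0,0,0,0.429],[0.254,0.964,0,0,0,0.429],[0.254,0.964,0,0,0,0.429],[0.254,0.964,0,0,0,0.429],[0.254,0.964,0,0,0,0.429],[0.254,0.964,0,0,0,0.429],[0.254,0.964,0,0,0,0.429],[0.254,0.964,0,0,0,0.429]]]'
python3 -m crank '[[[0.254,0.964,0,0,0,0.429],[0.254,0.964,0,0,0,0.429],[0.254,0.964,0,0,0,0.429],[0.254,0.964,0,0,0,0.429],[0.254,0.964,0,0,0,0.429],[0.254,0.964,0,0,0,0.429],[0.254,0.964,0,0,0,0.429],[0.254,0.964,0,0,0,0.429],[0.254,0.964,0,0,0,0.429],[0.254,0.964,0,0,0,0.429],[0.254,0.964,0,0,0,0.429],[0.254,0.964,0,0,0,0.429],[0.254,0.964,0,0,0,0.429],[0.254,0.964,0,0,0,0.429],[0.254,0.964,0,0,0,0.429],[0.254,0.964,0,0,0,0.429],[0.254,0.964,0,0,0,0.429],[0,0,0,0,0,0],[0,0,0,0,0,0],[0,0,0,0,0,0]]]'
python3 -c "
from h import *
m,im,h=prongs('w23')"
```

```text
time: 90.83
ee_pos: [0.4558, -0.0061, 0.1929]
tcp_rot: [-179.8, -0.1, 126.7]
wrist_force: [0.2, 0.3, -1.8]
opening: 0.0269
grasp_force: 50.5
time: 92.5
ee_pos: [0.5422, 0.3201, 0.1932]
tcp_rot: [-179.9, -0.1, 176.6]
wrist_force: [-0.1, 0.5, -2.2]
opening: 0.0271
grasp_force: 50.5
[0.54230524 0.31991244 0.19371274] 176.58429412512936
orange [407 177  12  19 181] [412.5 186.4] [0.5072 0.3839 0.054 ]
orange [470 178  12  17 175] [475.5 186.4] [0.5098 0.4279 0.054 ]
orange [401 280  11  20 159] [405.6 291.3] [0.5858 0.3791 0.054 ]
orange [459 283  10  17 140] [463.6 291.9] [0.5888 0.4227 0.054 ]
```

```bash
python3 -m crank '[[[0.035,0.02,-0.9,0,0,0],[0,0,-1,0,0,0],[0,0,-1,0,0,0],[0,0,-1,0,0,0],[0,0,-1,0,0,0],[0,0,-0.5,0,0,0],[0,0,0,0,0,0],[0,0,0,0,0,0],[0,0,-0.3,0,0,0],[0,0,-0.2,0,0,0],[0,0,0,0,0,0],[0,0,0,0,0,0]]]'; python3 -m crank '[[[0,0,-0.15,0,0,0],[0,0,-0.1,0,0,0],[0,0,0,0,0,0],[0,0,0,0,0,0]]]'
```

```text
time: 93.55
ee_pos: [0.5434, 0.3211, 0.0767]
tcp_rot: [-179.9, 0.0, 176.7]
wrist_force: [-0.1, -0.1, -1.2]
opening: 0.0268
grasp_force: 50.5
time: 93.88
ee_pos: [0.5433, 0.3211, 0.0714]
tcp_rot: [-179.9, -0.0, 176.7]
wrist_force: [-0.1, -0.2, -1.0]
opening: 0.0271
grasp_force: 50.5
```

```bash
python3 -m crank '[[[0,-0.03,-0.2,0,0,0],[0,0,-0.15,0,0,0],[0,0,0,0,0,0],[0,0,0,0,0,0]]]'; python3 -m crank '[[[0,0,-0.07,0,0,0],[0,0,0,0,0,0],[0,0,0,0,0,0]]]'
```

```text
time: 94.22
ee_pos: [0.5432, 0.3204, 0.0641]
tcp_rot: [-179.9, -0.0, 176.7]
wrist_force: [-0.6, 0.1, -1.7]
opening: 0.0268
grasp_force: 50.5
time: 94.47
ee_pos: [0.5435, 0.3206, 0.0634]
tcp_rot: [-180.0, 0.0, 176.6]
wrist_force: [-0.5, -0.3, -0.3]
opening: 0.0269
grasp_force: 50.7
```

```bash
python3 -m crank '[[[0,0,0,0,0,0],[0,0,0,0,0,0],[0,0,0,0,0,0],[0,0,0,0,0,0],[0,0,0.3,0,0,0],[0,0,1,0,0,0],[0,0,1,0,0,0],[0,0,1,0,0,0],[0,0,1,0,0,0],[0,0,1,0,0,0],[0.5,0.5,1,0,0,0],[0.5,0.5,1,0,0,0],[0.5,0.5,1,0,0,0],[0,0,0,0,0,0],[0,0,0,0,0,0]]]' 0.6
python3 -c "
from h import *
m,im,h=prongs('w24')"
python3 -m crank '[[[0.3,-0.95,0.15,0,0,0],[0.3,-0.95,0.15,0,0,0],[0.3,-0.95,0.15,0,0,0],[0.3,-0.95,0.15,0,0,0],[0.3,-0.95,0.15,0,0,0],[0.3,-0.95,0.15,0,0,0],[0.3,-0.95,0.15,0,0,0],[0.3,-0.95,0.15,0,0,0],[0.3,-0.95,0.15,0,0,0],[0.3,-0.95,0.15,0,0,0],[0.3,-0.95,0.15,0,0,0],[0.3,-0.95,0.15,0,0,0],[0.3,-0.95,0.15,0,0,0],[0.3,-0.95,0.15,0,0,0],[0.3,-0.95,0.15,0,0,0],[0.3,-0.95,0.15,0,0,0],[0.3,-0.95,0.15,0,0,0],[0.3,-0.95,0.15,0,0,0],[0,0,0,0,0,0],[0,0,0,0,0,0]]]'
python3 -c "
from h import *
m,b=shot('wrist','w25'); m,s=shot('side','s25')
a=cv2.imread('pics/w24.png')
r=lambda i:cv2.resize(i,(400,300),interpolation=cv2.INTER_AREA)
z=cv2.resize(s[150:330,280:520],(400,300),interpolation=cv2.INTER_CUBIC)
top=np.hstack([cv2.resize(a[:360],(400,225),interpolation=cv2.INTER_AREA),cv2.resize(b[:360],(400,225),interpolation=cv2.INTER_AREA)])
z=cv2.resize(s[150:330,270:510],(500,375),interpolation=cv2.INTER_CUBIC)
z2=cv2.resize(b[150:400,220:420],(300,375),interpolation=cv2.INTER_CUBIC)
cv2.imwrite('pics/fin.png',np.vstack([top,np.hstack([z,z2])]))"
```

```text
time: 95.72
ee_pos: [0.5739, 0.351, 0.2301]
tcp_rot: [-180.0, 0.1, 176.7]
wrist_force: [-0.6, -0.2, -1.5]
opening: 0.0514
grasp_force: 0.0
[0.57336836 0.35051053 0.2288847 ] 176.65770411114008
orange [249 134   9  15 128] [253.  141.1] [0.502  0.3002 0.054 ]
orange [306 134   9  15 129] [309.9 141.2] [0.5046 0.3442 0.054 ]
orange [356 134  11  16 146] [361.2 141.5] [0.5071 0.3838 0.054 ]
orange [413 135  11  15 139] [417.7 142. ] [0.51   0.4275 0.054 ]
orange [354 232  10  16 133] [358.1 239.8] [0.5855 0.3788 0.054 ]
orange [407 232   9  16 117] [410.9 240.4] [0.5886 0.4226 0.054 ]
orange [254 235   9  13 101] [257.5 241. ] [0.5818 0.2953 0.054 ]
orange [307 235   8  13  91] [310.4 240.7] [0.584  0.3392 0.054 ]
time: 97.43
ee_pos: [0.6809, 0.0074, 0.2821]
tcp_rot: [-179.9, -0.1, 176.5]
wrist_force: [0.2, -0.5, 0.4]
opening: 0.0511
grasp_force: 0.0
```

View pics/fin.png

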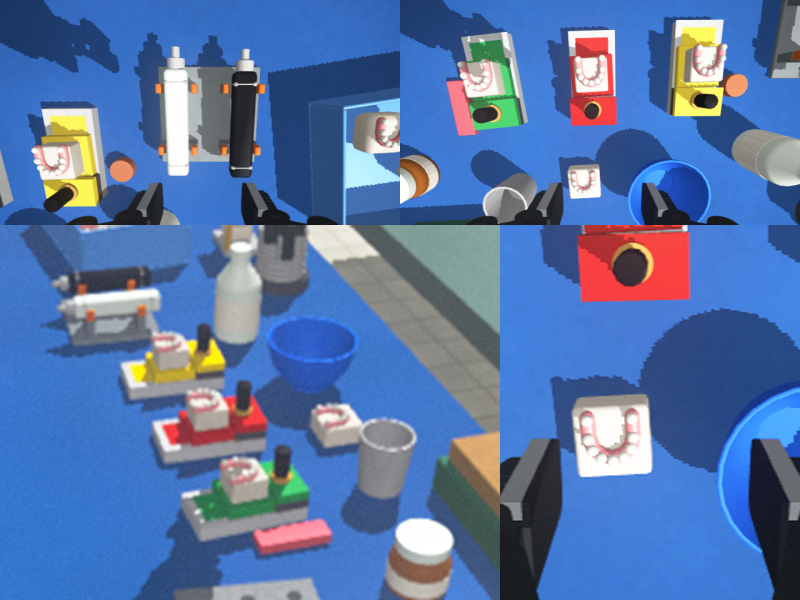

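Run:
```python
from h import *
m=mod('w24'); im=cv2.imread('pics/w24.png'); h=cv2.cvtColor(im,cv2.COLOR_BGR2HSV)
for n,u0,u1,t0,t1 in (("white",282,282,105,281),("black",389,385,112,284)):
    a=ray(m,u0,t0,.066);b=ray(m,u1,t1,.066); print(n,a.round(4),b.round(4),"len",np.linalg.norm(a-b).round(4),"origin",(b+(a-b)*75/135).round(4))
P=np.array([[.502,.3002],[.5046,.3442],[.5818,.2953],[.584,.3392]]);Q=np.array([[.5071,.3838],[.51,.4275],[.5855,.3788],[.5886,.4226]]);print(P.mean(0),Q.mean(0))
for v in (190,200): 
  r=h[v]; w=np.where((r[255:310,2]>235)&(r[255:310,1]<40))[0]+255; b=np.where(r[360:415,2]<90)[0]+360
  print(v,[ray(m,x,v,.066).round(4) for x in (w.min(),w.max()+1,b.min(),b.max()+1)])
```

```text
white [0.4783 0.3261 0.066 ] [0.6138 0.3142 0.066 ] len 0.136 origin [0.5385 0.3208 0.066 ]
black [0.4876 0.4035 0.066 ] [0.6213 0.3987 0.066 ] len 0.1338 origin [0.547  0.4013 0.066 ]
[0.5431   0.319725] [0.5478   0.403175]
190 [array([0.5388, 0.3092, 0.066 ]), array([0.5403, 0.3345, 0.066 ]), array([0.5433, 0.3867, 0.066 ]), array([0.545 , 0.4166, 0.066 ])]
200 [array([0.5465, 0.3084, 0.066 ]), array([0.548, 0.334, 0.066]), array([0.551 , 0.3865, 0.066 ]), array([0.5527, 0.4159, 0.066 ])]
```

Run:
```python
from h import *
m=mod('w24'); im=cv2.imread('pics/w24.png'); g=cv2.cvtColor(im,cv2.COLOR_BGR2HSV)
for u in (276,282,288): print(u,[(v,g[v,u,1:].tolist()) for v in list(range(70,122,3))+list(range(268,292,2))])
for u in (387,): print(u,[(v,g[v,u,1:].tolist()) for v in list(range(70,122,3))+list(range(268,296,2))])
for n,u,v,z in (("wtip",282,73,.052),("btip",390,78,.052)): print(n,ray(m,u,v,z).round(4))
```

```text
276 [(70, [179, 198]), (73, [175, 200]), (76, [1, 182]), (79, [3, 179]), (82, [0, 179]), (85, [3, 176]), (88, [0, 174]), (91, [4, 137]), (94, [3, 221]), (97, [1, 218]), (100, [1, 217]), (103, [4, 218]), (106, [2, 218]), (109, [1, 211]), (112, [7, 234]), (115, [3, 251]), (118, [1, 253]), (121, [1, 253]), (268, [1, 253]), (270, [1, 253]), (272, [1, 253]), (274, [1, 253]), (276, [1, 253]), (278, [2, 253]), (280, [3, 250]), (282, [165, 207]), (284, [170, 206]), (286, [170, 205]), (288, [165, 207]), (290, [167, 211])]
282 [(70, [178, 200]), (73, [171, 203]), (76, [1, 234]), (79, [1, 234]), (82, [0, 234]), (85, [1, 235]), (88, [1, 235]), (91, [0, 222]), (94, [1, 236]), (97, [1, 236]), (100, [1, 235]), (103, [1, 236]), (106, [1, 236]), (109, [2, 232]), (112, [7, 235]), (115, [2, 251]), (118, [1, 254]), (121, [1, 254]), (268, [1, 254]), (270, [1, 254]), (272, [1, 254]), (274, [1, 254]), (276, [1, 254]), (278, [1, 253]), (280, [3, 250]), (282, [168, 206]), (284, [166, 207]), (286, [167, 206]), (288, [169, 207]), (290, [168, 209])]
288 [(70, [176, 200]), (73, [175, 201]), (76, [178, 199]), (79
[... 382 characters left out ...]
64, 207]), (284, [167, 208]), (286, [170, 206]), (288, [168, 210]), (290, [166, 210])]
387 [(70, [184, 194]), (73, [184, 195]), (76, [185, 194]), (79, [38, 135]), (82, [6, 123]), (85, [6, 126]), (88, [2, 126]), (91, [4, 132]), (94, [2, 120]), (97, [4, 196]), (100, [4, 195]), (103, [3, 198]), (106, [3, 201]), (109, [3, 199]), (112, [4, 201]), (115, [56, 32]), (118, [40, 38]), (121, [30, 43]), (268, [5, 160]), (270, [19, 94]), (272, [31, 57]), (274, [26, 59]), (276, [30, 60]), (278, [38, 61]), (280, [30, 60]), (282, [31, 57]), (284, [179, 177]), (286, [184, 201]), (288, [182, 203]), (290, [181, 204]), (292, [182, 205]), (294, [185, 165])]
wtip [0.4546 0.3266 0.052 ]
btip [0.4627 0.4068 0.052 ]
```

```bash
python3 -c "
from workcell import bot
print(bot.job_done())"
```

```text
the job is handed in; nothing more can be done
None
```

I've handed the job in at about 97 s: all three models are docked and pinned with their collars down, and both handpieces lie level in the cradle, the white one about 2–3 mm off centre along its length. The green model got knocked back once before it was pinned, so I re-docked it.

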